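Get the oilstone out from behind the jar and the tin

TASK

The oilstone lies at the back of the plywood stand, and the lidded rosin jar and the open ink tin stand in its way: first set both of them aside upright on the cork mat, then lay the stone flat on the sharpening board, centred between the end cleats and in line with the board, and only then put the jar and the tin back upright on the stand, each on the very spot where it stood at the start. Do not tip anything over, and leave the roll of tape, the matchbox and the small brown bottle where they are.

Things in the scene. Friction and masses are not known exactly. Their poses are not given: they have to be found in the camera images.
- stone_center (a point): Oilstone: a grey stone (46 wide x 150 long) glued into a brown wooden tray, 58 x 170 x 30 mm together, 0.25 to 0.5 kg. The wooden tray is the lower 16 mm (58 wide), the stone the upper 14 mm. The point is its centre, 15 mm above its underside; its y axis is the long axis, x across the width, z up. It lies flat at the back of the stand, its front side about 16 mm behind the jar and the tin. Take it across the 58 mm width.
- jar_center (a point): Rosin jar: round, amber body with a grey screw lid fixed on it, diameter 62 mm, 88 mm high, 0.15 to 0.3 kg. The point is its centre, 44 mm above its underside; z is up along its axis. It stands on the front half of the stand, left or right.
- tin_center (a point): Ink tin: round worn red tin without a lid, open at the top, diameter 67 mm, 80 mm high, 0.2 to 0.4 kg. The point is its centre, 40 mm above its underside; z is up along its axis. It stands on the front half of the stand beside the jar, their axes about 100 mm apart along the stand's y.
- stand: Fixed plywood stand: a flat slab 200 mm (its x, front to back) x 190 mm (its y), its top 8 mm above the worktop, with a wooden strip 7 mm thick along the back edge (+x), 30 mm high over the worktop. Origin at the centre of its underside, on the worktop; z up. At the start the stone lies about 20 mm behind its centre (+x), its length along y, and the jar and the tin stand about 57 mm in front of its centre, about 50 mm to each side.
- board: Fixed sharpening board: a wooden slab 206 mm long (its x) x 90 mm wide (its y) with a black rubber top, which is 10 mm above the worktop; a wooden cleat 9 mm wide across each end rises 6 mm over the rubber, 186 mm clear between the cleats. The stone is to lie on the rubber with its length along the board's x (either way round), its centre over the board's centre. Origin at the centre of its underside, on the worktop; z up.
- side_mat: Cork mat, fixed flat on the worktop: 110 mm (its x) x 210 mm (its y), 3 mm thick. The jar and the tin stand here meanwhile, side by side along its y, in either order. Origin at the centre of its underside; z up. Behind it (+x) the hotplate's front stands at x = 0.50 m, its top 87 mm above the worktop.
- dropper_center (a point): Bystander: small brown bottle with a black cap, diameter 36 mm, 78 mm high, standing behind the work. The point is its centre, 39 mm above its underside.
- matchbox: Bystander: matchbox 36 x 53 x 15 mm lying behind the work. Origin at the centre of its underside.
- tape_roll: Bystander: roll of tape lying flat, diameter 89 mm, 24 mm high, near the front edge of the worktop. Origin at the centre of its underside.
Not all that is in view belongs to the job. Leave any blue look-alike of the part that bears jar_center alone.

How it is judged:
By the outcome, as a careful person would: the job done as asked, in the order asked, and still so for the second after the job is handed in, with the robot touching nothing.
It also fails if it takes over 141 s, if anything falls off the work surface, if the arm or the gripper's body presses on something with over 40 N, if the wrist force passes 120 N, or if a joint passes its speed limit or range.

ROBOT

A 6-joint arm with a two-finger parallel gripper is mounted at the origin on a cart in front of the work surface, level with it; the furniture and walls round the work are solid. World frame = base frame: x ahead of the robot, y to its left, z up, the work surface at z = 0. Lengths are in m, angles in rad, forces in N, time in s.
With the tool pointing down it reaches from about 0.3 to 0.875 m from the base axis. Payload 4.2 kg.
Tool frame: the origin (TCP) lies at the centre of the arm's flange, where the gripper is bolted on; the fingertips stand 173 mm ahead of it and the grasp point (between the pads) lies 155 mm ahead of it; y points along the fingers, z is the direction in which the jaws open and shut, and the axes are right-handed (so a half turn about y gives the same grasp; the last joint's range is limited). The gripper opens to 85 mm and grips with 20 to 120 N. Pads are 22 mm wide; open, the fingers measure 114 mm over their backs; the gripper's body (76 mm by 85 mm) begins 54 mm behind the grasp point. The pads swing forward as they close: fully open they stand 13 mm farther back than shut.
Start: joints at [1.13, 0.32, 1.565, -0, 1.257, -0.02], TCP at [0.235, 0.525, 0.405] pointing down, gripper open.
Joint ranges: [-3.11, 3.11], [-0.84, 2.01], [0.21, 2.61], [-1.34, 4.49], [0.05, 2.63], [-2.56, 2.56]. Speed limits (rad/s): [2.57, 2.57, 3.14, 3.14, 3.14, 3.14].

INTERFACE

Orientations are given as [roll, pitch, yaw] about the fixed x, y, z axes, in that order (R = Rz(yaw) Ry(pitch) Rx(roll)).
In Python, from rig import ctrl gives the robot as it stands. The module is installed in compiled form; this text tells all that it offers.
- The arm moves only by the tool play_rows, never from a script. Its arguments are lists of equal length, an entry for each row: "angular": the turn, a rotation vector about the world's x, y, z in rad, a list of three; "translation": the shift along the world's x, y, z in m, a list of three; "claw": the closure, from 0 (fully open) to 1 (shut). A call has 1 to 12 rows; each row shifts and turns the pose as measured when the row begins; what a row does not reach is not made up. A row lasts 1/8 s, in which the tool goes at most 62.5 mm and 10.7 degrees, less where a joint would pass 70% of its speed; a pose out of reach is approached as far as the arm can. A call with a gripper value outside its range is refused whole. The fingers move at their own pace and stop on an object; "squeeze" is the grip in N (left out, the last holds). Time passes only in rows, so rows that do not move let the fingers close. It gives the time, the measured TCP pose, the force and the opening at its end, in the units of the state.
- ctrl.get_state(): the state, without advancing time (a new reading comes with each control period).
- ctrl.camera(name): name is "side" or "top"; returns a dict with "image" (384x512x3 uint8, blue, green, red), "mtx" (3x3 intrinsics, pixels), "k1" (the pictures are not rectified: a ray, as slopes to the right and down, at radius r is drawn at 1 + k1 r^2 times it, then the intrinsics apply), "world_to_cam" (4x4, takes a point from world to camera coordinates). Camera axes: x right, y down, z forward; pixel columns grow to the right and rows downward; lengths in m; the calibration is good to about 2 mm. A picture is of the moment at which its call begins. There is no depth.
- ctrl.sign_off(): hands the job in, once; it reports no verdict.
The state is a dict: "time_s": time; "q": joint angles; "dq": joint speeds; "joint_torque": joint torques, N m; "position": TCP position; "ee_rot": TCP orientation; "contact_force": force on the tool from outside, world axes, zero at the start; "moment": the same for the moment, N m; "finger_gap": opening from 0.0 (shut) to 1.0 (fully open).
Only numpy, scipy, OpenCV 4.12 (cv2) and the standard library are available. Lean on these libraries where they do the work, as an engineer would, in place of code of your own. Each camera call takes 0.05 s, during which the arm holds its last target.

## Working session

There is one attempt and no reset: what is moved stays moved. The work goes in short steps, Python scripts to look and compute and a tool call to move; the robot and the scene stay as the last step left them, time stands still between calls to the robot, and variables do not carry over. Pictures are saved under pics/ and viewed, and the job is handed in when it is done.

Besides the shell and the picture viewer there is one more tool, called after "Emit:" as name(argument=value, ...), one argument or row to a line, values as JSON. play_rows: Moves the arm, as the interface text tells. Its arguments: {"type":"object","properties":{"angular":{"type":"array"},"translation":{"type":"array"},"claw":{"type":"array"},"squeeze":{"type":"number"}},"required":["angular","translation","claw"]}

```bash
mkdir -p pics; python3 - <<'E'
from rig import ctrl
import cv2
s=ctrl.get_state()
print({k:s[k] for k in ('time_s','q','position','ee_rot','contact_force','finger_gap')})
for n in('side','top'):
    c=ctrl.camera(n); cv2.imwrite(f'pics/{n}0.png',c['image']); print(n,c['mtx'],c['k1'],c['world_to_cam'])
E
```

```text
{'time_s': 0.0, 'q': array([ 1.12998286e+00,  3.20297062e-01,  1.56570729e+00, -1.81273526e-05,
        1.25741643e+00, -1.99813696e-02]), 'position': array([0.23481417, 0.52467198, 0.40386805]), 'ee_rot': array([-1.57262443e+00,  1.92951908e-05, -4.20826515e-01]), 'contact_force': array([-0.74940818, -0.54303921,  0.05350927]), 'finger_gap': 1.00151634141189}
side [[368.81851517   0.         257.97328427]
 [  0.         368.81851517 185.7193258 ]
 [  0.           0.           1.        ]] -0.029448154061172183 [[ 0.88732452 -0.46076354 -0.018766   -0.52472054]
 [-0.31396149 -0.57381007 -0.75641932  0.20517553]
 [ 0.33776232  0.67708121 -0.65381775  1.10057624]
 [ 0.          0.          0.          1.        ]]
top [[441.45807594   0.         251.93627972]
 [  0.         441.45807594 194.27506771]
 [  0.           0.           1.        ]] 0.010383250794140838 [[ 0.01306452 -0.99990644  0.00405412 -0.05883807]
 [-0.99124463 -0.01348389 -0.13134788  0.58665986]
 [ 0.13139026 -0.00230263 -0.99132805  1.54914786]
 [ 0.          0.          0.          1.        ]]
```

View pics/side0.png

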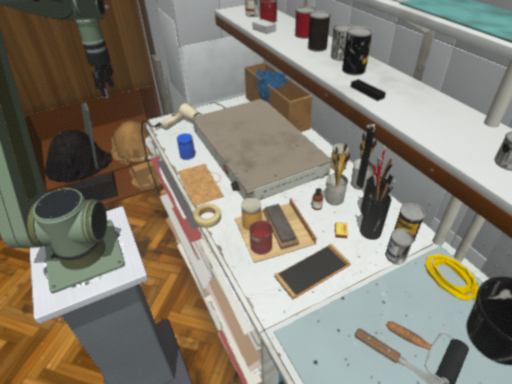

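View pics/top0.png

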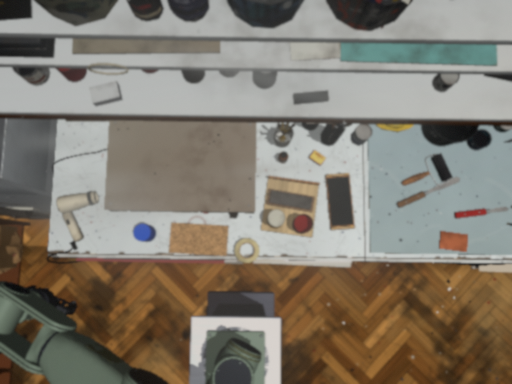

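```bash
cat > h.py <<'E'
import numpy as np, cv2
from rig import ctrl
def und(c,px):
    px=np.atleast_2d(np.array(px,float)); K=c['mtx']
    d=np.array([c['k1'],0,0,0,0.])
    return cv2.undistortPoints(px.reshape(-1,1,2),K,d).reshape(-1,2)
def ray(c,px):
    s=und(c,px); T=c['world_to_cam']; R=T[:3,:3]; o=-R.T@T[:3,3]
    return o,(R.T@np.c_[s,np.ones(len(s))].T).T
def onz(c,px,z):
    o,d=ray(c,px); t=(z-o[2])/d[:,2]; return o+t[:,None]*d
def proj(c,P):
    P=np.atleast_2d(np.array(P,float)); T=c['world_to_cam']
    r,_=cv2.Rodrigues(T[:3,:3]); return cv2.projectPoints(P.reshape(-1,1,3),r,T[:3,3],c['mtx'],np.array([c['k1'],0,0,0,0.]))[0].reshape(-1,2)
def crop(c,x0,y0,x1,y1,f,name):
    im=cv2.resize(c['image'][y0:y1,x0:x1],None,fx=f,fy=f,interpolation=cv2.INTER_CUBIC)
    cv2.imwrite('pics/'+name+'.png',im)
E
python3 - <<'E'
from h import *
t=ctrl.camera('top'); s=ctrl.camera('side')
crop(t,160,140,360,265,4,'topz'); crop(s,170,155,360,300,4,'sidez')
print(ctrl.get_state()['time_s'])
E
```

```text
0.2
```

View pics/topz.png

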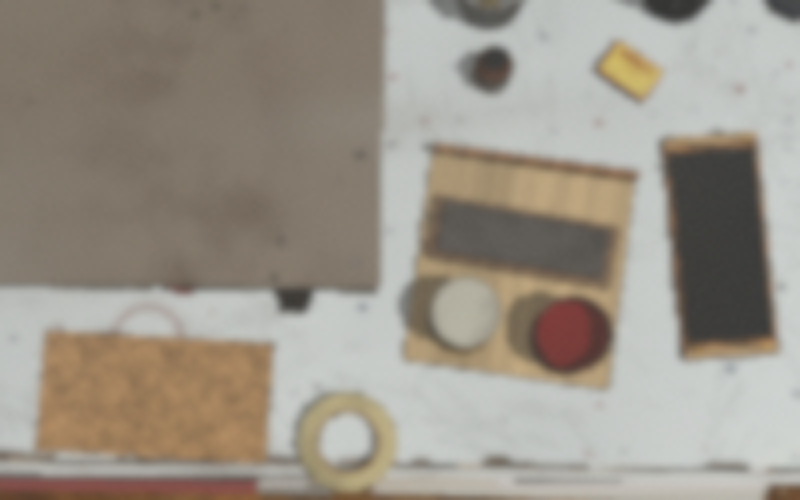

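View pics/sidez.png

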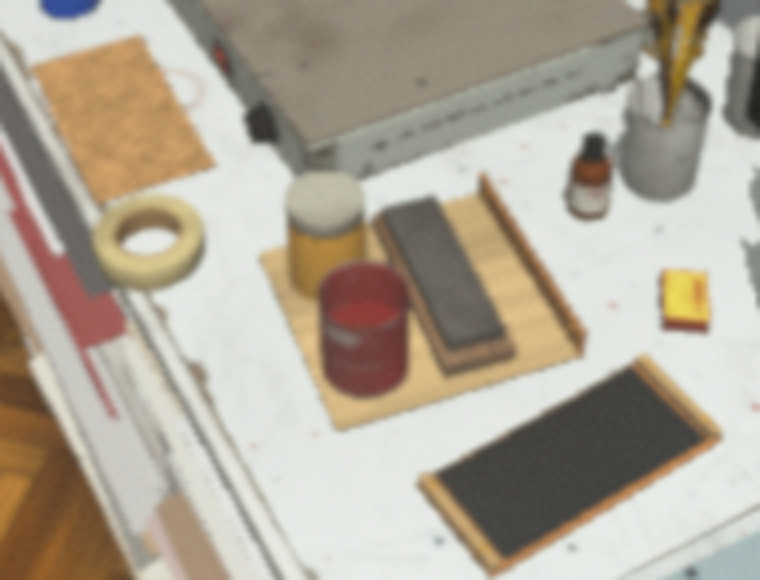

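```bash
cat > meas.py <<'E'
from h import *
t=ctrl.camera('top'); s=ctrl.camera('side')
F=6
def comp(c,box,fn,seed,name):
    x0,y0,x1,y1=box
    im=cv2.resize(c['image'][y0:y1,x0:x1],None,fx=F,fy=F,interpolation=cv2.INTER_CUBIC)
    hsv=cv2.cvtColor(im,cv2.COLOR_BGR2HSV).astype(int)
    m=fn(hsv[...,0],hsv[...,1],hsv[...,2]).astype(np.uint8)*255
    m=cv2.morphologyEx(m,cv2.MORPH_OPEN,np.ones((5,5)))
    n,l,st,ce=cv2.connectedComponentsWithStats(m)
    q=(int((seed[0]-x0+.5)*F),int((seed[1]-y0+.5)*F)); k=l[q[1],q[0]]
    assert k>0,(name,'seed',hsv[q[1],q[0]])
    mm=(l==k).astype(np.uint8)
    cn=max(cv2.findContours(mm,0,cv2.CHAIN_APPROX_NONE)[0],key=cv2.contourArea)
    o=im.copy(); cv2.drawContours(o,[cn],-1,(0,255,0),1); cv2.imwrite(f'pics/m_{name}.png',o[:600,:800])
    p=cn.reshape(-1,2).astype(float); p=(p+.5)/F-.5+[x0,y0]
    return p
def rect(P):
    (cx,cy),(w,h),a=cv2.minAreaRect((P[:,:2]*1000).astype(np.float32))
    b=cv2.boxPoints(((cx,cy),(w,h),a)); e=max((b[1]-b[0],b[2]-b[1]),key=np.linalg.norm)
    an=np.degrees(np.arctan2(e[1],e[0]))%180
    m=cv2.moments((P[:,:2]*1000).astype(np.float32).reshape(-1,1,2))
    return 'rect c',(round(cx,1),round(cy,1)),'size',(round(w,1),round(h,1)),'long axis deg',round(an,2),'mom c',round(m['m10']/m['m00'],1),round(m['m01']/m['m00'],1)
def circ(P):
    m=cv2.fitEllipse((P[:,:2]*1000).astype(np.float32)); return 'ell',np.round(m[0],1),np.round(m[1],1)
E
python3 - <<'E'
from meas import *
Z=(255,180,335,245)
for nm,c,box,fn,seed,z,f in [
 ('stoneT',t,Z,lambda h,S,V:(V<125)&(S<60),(290,200),.038,rect),
 ('boardT',t,(320,165,362,235),lambda h,S,V:V<100,(340,200),.010,rect),
 ('matT',t,(160,215,240,262),lambda h,S,V:(S>70)&(h<25)&(V>120),(198,238),.003,rect),
 ('lidT',t,Z,lambda h,S,V:(S<50)&(V>140),(276,218),.096,circ),
 ('tinT',t,Z,lambda h,S,V:(S>110)&((h<9)|(h>170)),(302,223),.088,circ),
 ('stoneS',s,(230,195,330,270),lambda h,S,V:(V<130)&(S<60),(282,225),.038,rect),
 ('boardS',s,(270,240,355,300),lambda h,S,V:V<100,(312,270),.010,rect),
 ('matS',s,(170,160,230,210),lambda h,S,V:(S>80)&(h<25)&(V>120),(200,184),.003,rect),
 ('lidS',s,(230,190,330,270),lambda h,S,V:(S<60)&(V>130),(251,206),.096,circ),
]:
    try:
        p=comp(c,box,fn,seed,nm); print(nm,*f(onz(c,p,z)))
    except AssertionError as e: print(e)
# stand corners from hand picks
print(np.round(onz(t,(np.array([(404,357),(607,388)])+.5)/4-.5+[160,140],.008)*1000,1))
print(np.round(onz(t,(np.array([(636,172),(432,145)])+.5)/4-.5+[160,140],.030)*1000,1))
E
```

```text
stoneT rect c (570.8, -188.4) size (155.9, 48.7) long axis deg 81.22 mom c 570.6 -187.7
boardT rect c (571.6, -370.7) size (178.7, 81.4) long axis deg 5.03 mom c 571.7 -371.1
matT rect c (425.6, 140.7) size (206.3, 109.0) long axis deg 87.22 mom c 426.2 141.0
lidT ell [ 500.2 -134.8] [56.8 59.7]
tinT ell [ 483.8 -221.3] [46.6 55.7]
stoneS rect c (565.8, -196.5) size (154.5, 45.8) long axis deg 80.66 mom c 565.7 -196.2
boardS rect c (569.9, -374.1) size (176.2, 79.0) long axis deg 4.99 mom c 569.6 -374.2
matS rect c (422.7, 136.9) size (208.4, 110.9) long axis deg 87.33 mom c 423.1 137.8
lidS ell [ 525.4 -240. ] [312.1 349. ]
[[ 465.2  -84.3    8. ]
 [ 439.7 -268.4    8. ]]
[[ 634.5 -292.6   30. ]
 [ 656.9 -107.2   30. ]]
```

View masks.

```bash
cd pics; python3 - <<'E'
import cv2,numpy as np
a=[cv2.imread(f'm_{n}.png') for n in('stoneT','stoneS','boardT','boardS','lidT','tinT')]
a=[cv2.resize(x,(266,int(x.shape[0]*266/x.shape[1]))) for x in a]
a=[np.pad(x[:290],((0,290-min(290,x.shape[0])),(0,0),(0,0))) for x in a]
cv2.imwrite('mm.png',np.vstack([np.hstack(a[:3]),np.hstack(a[3:])]))
E
```

```text
(no output)
```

View pics/mm.png

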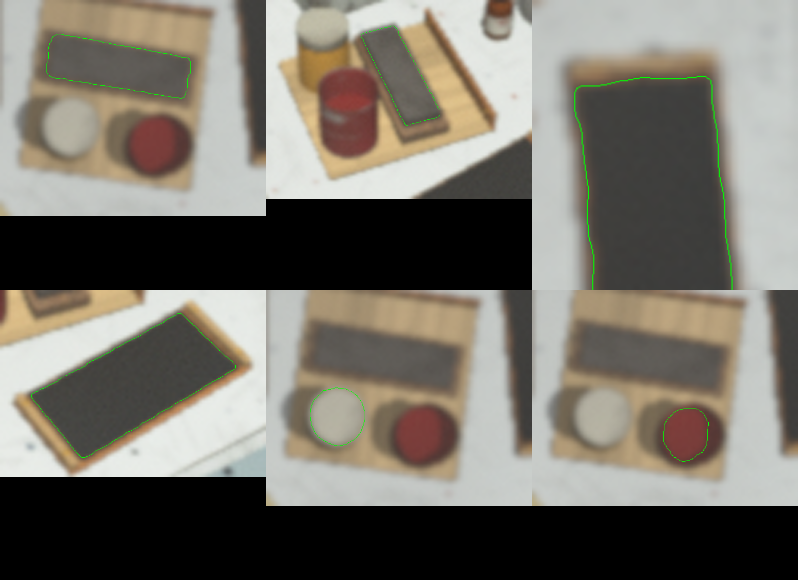

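```bash
cat > tin.py <<'E'
from meas import *
from scipy.optimize import least_squares
def fitc(P,r,cen,dirv,cosmin):
    c0=np.array(cen,float)
    for _ in range(5):
        v=P[:,:2]-c0; u=v/np.linalg.norm(v,axis=1)[:,None]
        m=(u@dirv)>cosmin
        R=least_squares(lambda x:np.linalg.norm(P[m,:2]-x[:2],axis=1)-x[2],[*c0,r],loss='soft_l1',f_scale=.001).x
        R2=least_squares(lambda x:np.linalg.norm(P[m,:2]-x,axis=1)-r,c0,loss='soft_l1',f_scale=.001).x
        c0=R2
    return np.round(R*1000,1),np.round(R2*1000,1),m.sum()
def away(c,cen):
    T=c['world_to_cam']; o=-T[:3,:3].T@T[:3,3]; d=np.array(cen)-o[:2]; return d/np.linalg.norm(d)
E
python3 - <<'E'
from tin import *
Z=(255,180,335,245); ZS=(230,190,330,270)
for nm,c,box,fn,seed,z,r,cen in [
 ('tinT2',t,Z,lambda h,S,V:(S>95)&((h<9)|(h>168)),(302,223),.088,.0335,(.487,-.231)),
 ('tinS',s,ZS,lambda h,S,V:(S>95)&((h<7)|(h>168)),(261,238),.088,.0335,(.487,-.231)),
 ('lidT',t,Z,lambda h,S,V:(S<60)&(V>130),(276,218),.096,.031,(.499,-.135)),
 ('lidS',s,ZS,lambda h,S,V:(S<62)&(V>120)&(V<205),(251,206),.096,.031,(.499,-.135)),
 ]:
    try:
        p=comp(c,box,fn,seed,nm);P=onz(c,p,z)
        for cm in(-.9,-.3,.1): print(nm,cm,*fitc(P,r,cen,away(c,cen),cm))
    except AssertionError as e: print(e)
E
cd pics; python3 -c "
import cv2,numpy as np
a=[cv2.imread(f'm_{n}.png')[:390,:480] for n in('tinT2','tinS','lidT','lidS')]
a=[np.pad(x,((0,390-x.shape[0]),(0,480-x.shape[1]),(0,0))) for x in a]
cv2.imwrite('mm2.png',cv2.resize(np.vstack([np.hstack(a[:2]),np.hstack(a[2:])]),(738,600)))"
```

```text
tinT2 -0.9 [ 483.9 -223.2   28.3] [ 483.6 -217.8] 276
tinT2 -0.3 [ 484.8 -223.7   27.7] [ 482.2 -217.1] 211
tinT2 0.1 [ 485.4 -224.1   27.2] [ 481.8 -217.2] 177
tinS -0.9 [ 480.8 -236.2   33.3] [ 480.8 -236.4] 348
tinS -0.3 [ 481.5 -232.2   30.4] [ 480.2 -235.6] 203
tinS 0.1 [ 481.5 -232.3   30.5] [ 480.2 -235.7] 165
lidT -0.9 [ 500.4 -134.9   30.5] [ 500.1 -134.7] 265
lidT -0.3 [ 500.7 -134.7   30.4] [ 500.2 -134.2] 183
lidT 0.1 [ 501.  -134.6   30.3] [ 500.3 -134. ] 148
lidS -0.9 [ 522.2 -135.7   57.9] [ 533. -117.] 1065
lidS -0.3 [   11.4 -1192.2  1223.6] [ 539.8 -108.7] 620
lidS 0.1 [   14.6 -1171.7  1205.1] [ 536.6 -106.6] 457
```

View pics/mm2.png

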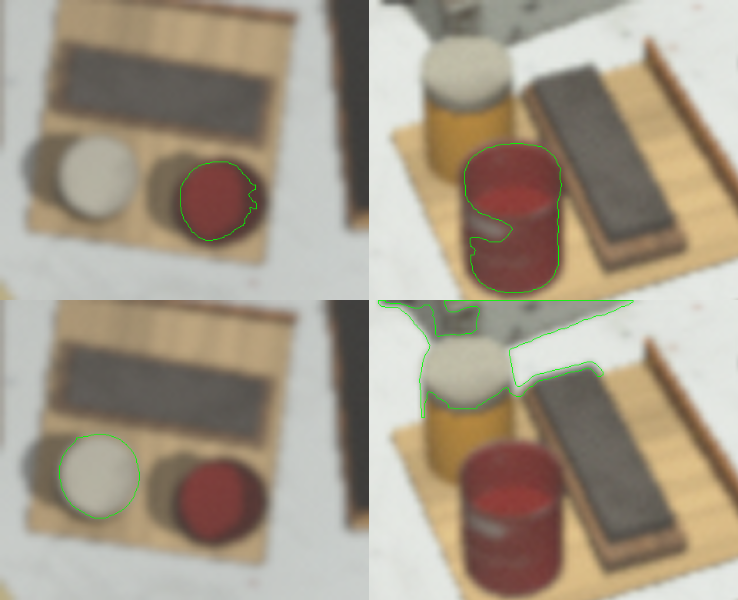

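```bash
python3 - <<'E'
from tin import *
Z=(255,180,335,245); ZS=(230,190,330,270)
for nm,c,box,fn,seed,z,r,cen in [
 ('tinT3',t,Z,lambda h,S,V:((h<8)|(h>165))&(S>65)&(V<150),(302,223),.088,.0335,(.485,-.233)),
 ('lidS2',s,(236,194,264,216),lambda h,S,V:(S<62)&(V>120)&(V<203),(251,206),.096,.031,(.499,-.137)),
 ]:
    p=comp(c,box,fn,seed,nm);P=onz(c,p,z)
    for cm in(-.9,-.3,.1,.4): print(nm,cm,*fitc(P,r,cen,away(c,cen),cm))
# side lid: hand-picked upper-arc and left/right points from sidez (4x)
q=(np.array([(288,205),(292,192),(303,181),(318,175),(335,174),(350,180),(360,190),(364,203)])+.5)/4-.5+[170,155]
P=onz(s,q,.096); print(fitc(P,.031,(.499,-.137),away(s,(.499,-.137)),-1))
E
cd pics; python3 -c "
import cv2,numpy as np
cv2.imwrite('mm3.png',cv2.imread('m_tinT3.png'))"
```

```text
tinT3 -0.9 [ 482.9 -225.6   30.3] [ 480.6 -224.4] 270
tinT3 -0.3 [ 483.8 -227.3   29.1] [ 480.2 -223.5] 194
tinT3 0.1 [ 484.  -228.3   28.4] [ 480.2 -223.3] 158
tinT3 0.4 [ 483.8 -228.6   28.3] [ 480.1 -223.7] 124
lidS2 -0.9 [ 502.4 -133.2   40.5] [ 500.2 -134.1] 535
lidS2 -0.3 [ 510.  -126.3   33.9] [ 510.9 -122.6] 293
lidS2 0.1 [-131565.7 -333917.3  358997.5] [ 513.  -123.8] 247
lidS2 0.4 [-147445.3 -343091.2  373546. ] [ 514.7 -125.7] 220
(array([ 497.3, -140.5,   28.4]), array([ 496.1, -143.3]), np.int64(8))
```

View pics/mm3.png

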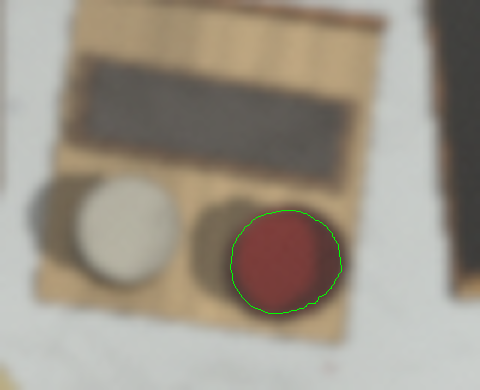

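```bash
python3 - <<'E'
from h import *
t=ctrl.camera('top')
print(onz(t,[(303.08,223.58)],.088),onz(t,[(276.08,217.9)],.096)); print(onz(t,[(250,119)],.4),onz(t,[(285,158)],.06))
s=ctrl.get_state();print(s['time_s'],s['contact_force'])
E
```

```text
[[ 0.4811432 -0.2289341  0.088    ]] [[ 0.49890922 -0.13505997  0.096     ]]
[[ 0.754691   -0.04187149  0.4       ]] [[ 0.71749366 -0.1678823   0.06      ]]
0.55 [ 0.15107167  0.21847552 -0.21301572]
```

Emit:
play_rows(
  angular=[
    [0,0,-0.11],
    [0,0,-0.11],
    [0,0,-0.11],
    [0,0,-0.11],
    [0,0,-0.11],
    [0,0,-0.11],
    [0,0,-0.11],
    [0,0,-0.11],
    [0,0,-0.11],
    [0,0,-0.11],
    [0,0,-0.11],
    [0,0,-0.08],
  ],
  translation=[
    [0.022,-0.055,0],
    [0.022,-0.055,0],
    [0.022,-0.055,0],
    [0.022,-0.055,0],
    [0.022,-0.055,0],
    [0.022,-0.055,0],
    [0.022,-0.055,0],
    [0.022,-0.055,0],
    [0.022,-0.055,0],
    [0.022,-0.055,0],
    [0.022,-0.055,0],
    [0.022,-0.055,0],
  ],
  claw=[0,0,0,0,0,0,0,0,0,0,0,0],
  squeeze=40,
)

```text
time_s: 2.05
position: [0.5021, -0.1532, 0.4072]
ee_rot: [-1.557, -0.0, -1.746]
contact_force: [0.4, 0.8, -1.5]
finger_gap: 1.008
```

```bash
cat > d.py <<'E'
import sys
from rig import ctrl
import numpy as np
from scipy.spatial.transform import Rotation as R
def d(x,y,z,yaw):
    s=ctrl.get_state()
    # scipy lower-case 'xyz' is extrinsic
    C=R.from_euler('xyz',s['ee_rot']); G=R.from_euler('xyz',[-np.pi/2,0,yaw])
    print('t',round(s['time_s'],2),'pos',np.round(s['position'],4),'rpy',np.round(s['ee_rot'],4),'F',np.round(s['contact_force'],1),'gap',round(s['finger_gap'],3))
    print('dT',np.round(np.array([x,y,z])-s['position'],4),'dA',np.round((G*C.inv()).as_rotvec(),4))
if __name__=='__main__': d(*map(float,sys.argv[1:5]))
E
python3 d.py .498 -.137 .32 -1.72
```

```text
t 2.05 pos [ 0.5021 -0.1532  0.4072] rpy [-1.5574e+00 -4.0000e-04 -1.7464e+00] F [ 0.4  0.8 -1.5] gap 1.008
dT [-0.0041  0.0162 -0.0872] dA [0.0026 0.0131 0.0264]
```

Emit:
play_rows(
  angular=[
    [0.0026,0.013,0.026],
    [0,0,0],
    [0,0,0],
    [0,0,0],
  ],
  translation=[
    [-0.002,0.01,-0.03],
    [-0.002,0.006,-0.03],
    [0,0,-0.027],
    [0,0,0],
  ],
  claw=[0,0,0,0],
)

```text
time_s: 2.55
position: [0.4994, -0.1423, 0.3182]
ee_rot: [-1.568, -0.001, -1.728]
contact_force: [-0.0, 0.0, 0.7]
finger_gap: 1.0
```

```bash
python3 d.py .498 -.137 .32 -1.72; python3 - <<'E'
from h import *
t=ctrl.camera('top'); s=ctrl.camera('side')
crop(t,240,150,350,250,6,'topz1'); crop(s,200,90,330,290,3,'sidez1')
E
```

```text
t 2.55 pos [ 0.4994 -0.1423  0.3182] rpy [-1.5677e+00 -1.2000e-03 -1.7285e+00] F [-0.   0.   0.7] gap 1.0
dT [-0.0014  0.0053  0.0018] dA [0.0016 0.0029 0.0085]
```

View pics/topz1.png

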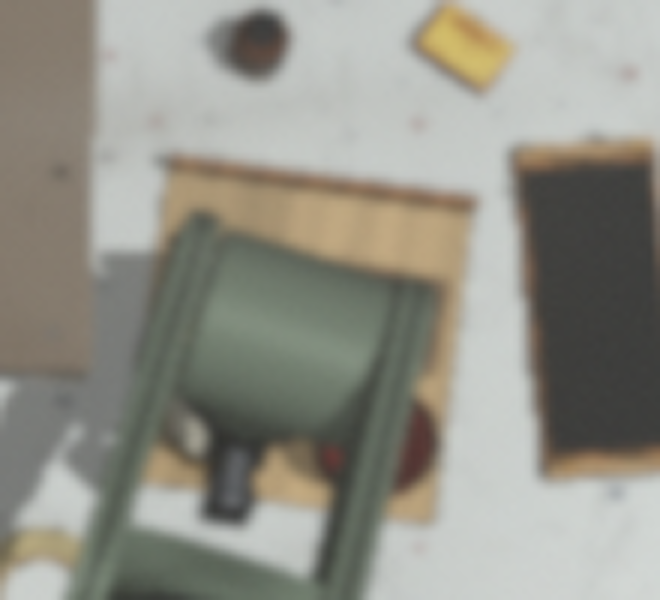

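View pics/sidez1.png

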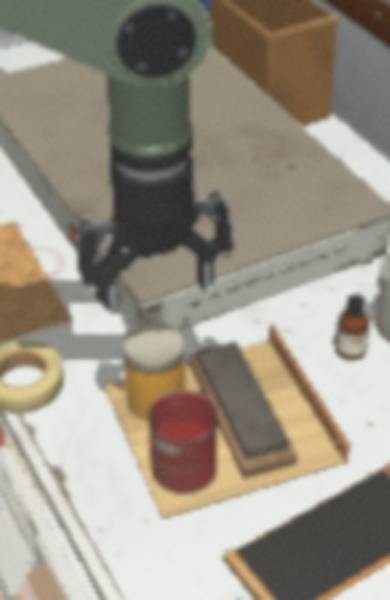

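```bash
python3 - <<'E'
from h import *
s=ctrl.camera('side'); 
j=np.array([np.cos(-.158),np.sin(-.158),0])
for z in(.145,.158):
  for k in(-.0575,-.0425,.0425,.0575):
    p=np.array([.4994,-.1423,z])+k*j; print(z,k,(proj(s,p)[0]-[200,90]+.5)*3-.5)
for r in [-.03,0,.03]: print(proj(s,[.4983+r,-.1375,.096]))
crop(s,225,150,285,235,9,'sz2')
E
```

```text
0.145 -0.0575 [ 98.78353055 322.42694007]
0.145 -0.0425 [113.75807257 318.90625593]
0.145 0.0425 [196.86820326 299.36273544]
0.145 0.0575 [211.22991533 295.98496724]
0.158 -0.0575 [ 97.91475707 312.40667924]
0.158 -0.0425 [113.01236108 308.88933851]
0.158 0.0425 [196.79102059 289.36981013]
0.158 0.0575 [211.26571016 285.99713529]
[[242.04668491 207.26216929]]
[[251.01072808 203.94675663]]
[[259.81423011 200.69011833]]
```

View pics/sz2.png

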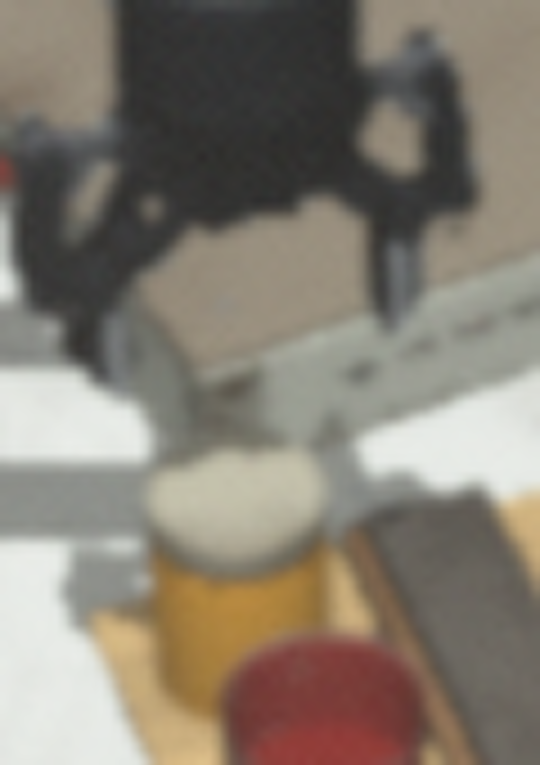

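Emit:
play_rows(
  angular=[
    [0,0.003,0],
    [0,0,0],
    [0,0,0],
    [0,0,0],
    [0,0,0],
  ],
  translation=[
    [-0.002,0.005,-0.02],
    [0,0,-0.03],
    [0,0,-0.03],
    [0,0,-0.015],
    [0,0,0],
  ],
  claw=[0,0,0,0,0],
)

```text
time_s: 3.32
position: [0.5018, -0.138, 0.232]
ee_rot: [-1.546, -0.005, -1.728]
contact_force: [-0.3, -0.2, 0.6]
finger_gap: 1.0
```

```bash
python3 d.py .4975 -.137 .212 -1.72; python3 - <<'E'
from h import *
s=ctrl.camera('side'); crop(s,215,150,295,235,7,'sz3')
E
```

```text
t 3.33 pos [ 0.5018 -0.138   0.232 ] rpy [-1.5456 -0.0051 -1.7277] F [-0.3 -0.2  0.6] gap 1.0
dT [-0.0043  0.001  -0.02  ] dA [0.0089 0.0242 0.0076]
```

View pics/sz3.png

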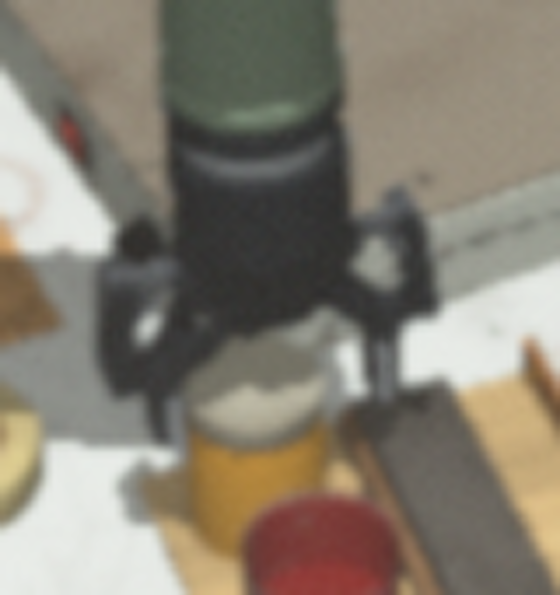

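Emit:
play_rows(
  angular=[
    [0.009,0.024,0.007],
    [0,0,0],
    [0,0,0],
  ],
  translation=[
    [-0.004,0.001,-0.008],
    [0,0,-0.012],
    [0,0,0],
  ],
  claw=[0,0,0],
)

```text
time_s: 3.75
position: [0.4987, -0.1373, 0.2139]
ee_rot: [-1.566, -0.0, -1.72]
contact_force: [-0.4, 0.7, -0.8]
finger_gap: 0.996
```

```bash
python3 d.py .4975 -.137 .212 -1.72
```

```text
t 3.75 pos [ 0.4987 -0.1373  0.2139] rpy [-1.5659e+00 -4.0000e-04 -1.7201e+00] F [-0.4  0.7 -0.8] gap 0.996
dT [-0.0012  0.0003 -0.0019] dA [0.0011 0.0048 0.0001]
```

Emit:
play_rows(
  angular=[
    [0.001,0.005,0],
    [0,0,0],
    [0,0,0],
  ],
  translation=[
    [-0.001,0,-0.002],
    [0,0,0],
    [0,0,0],
  ],
  claw=[0.1,0.2,0.2],
  squeeze=20,
)

```text
time_s: 4.12
position: [0.4979, -0.1373, 0.212]
ee_rot: [-1.571, -0.0, -1.72]
contact_force: [-0.1, -0.9, -0.9]
finger_gap: 0.802
```

```bash
python3 d.py .4975 -.137 .212 -1.72; python3 - <<'E'
from h import *
s=ctrl.camera('side'); crop(s,215,150,295,235,7,'sz4')
E
```

```text
t 4.12 pos [ 0.4979 -0.1373  0.212 ] rpy [-1.5706e+00 -2.0000e-04 -1.7201e+00] F [-0.1 -0.9 -0.9] gap 0.802
dT [-0.0004  0.0003 -0.    ] dA [0.0002 0.0002 0.0001]
```

View pics/sz4.png

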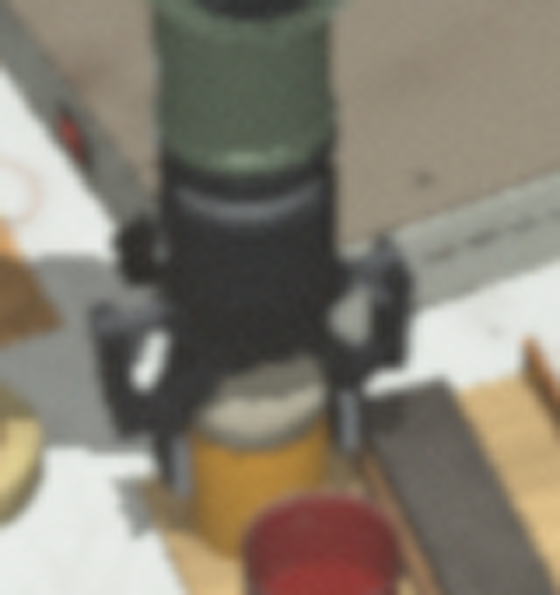

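Emit:
play_rows(
  angular=[
    [0,0,0],
    [0,0,0],
    [0,0,0],
    [0,0,0],
    [0,0,0],
  ],
  translation=[
    [-0.0017,0,0],
    [0,0,0],
    [0,0,0],
    [0,0,0],
    [0,0,0],
  ],
  claw=[0.2,0.24,0.28,0.34,0.34],
)

```text
time_s: 4.8
position: [0.4964, -0.1374, 0.2126]
ee_rot: [-1.569, -0.0, -1.72]
contact_force: [-0.5, 0.8, 0.2]
finger_gap: 0.721
```

```bash
python3 d.py .4965 -.137 .212 -1.72; python3 - <<'E'
from h import *
s=ctrl.camera('side'); crop(s,215,150,295,235,7,'sz5')
E
```

```text
t 4.8 pos [ 0.4964 -0.1374  0.2126] rpy [-1.5689e+00 -5.0000e-04 -1.7200e+00] F [-0.5  0.8  0.2] gap 0.721
dT [ 0.0001  0.0004 -0.0006] dA [0.0007 0.0018 0.    ]
```

View pics/sz5.png

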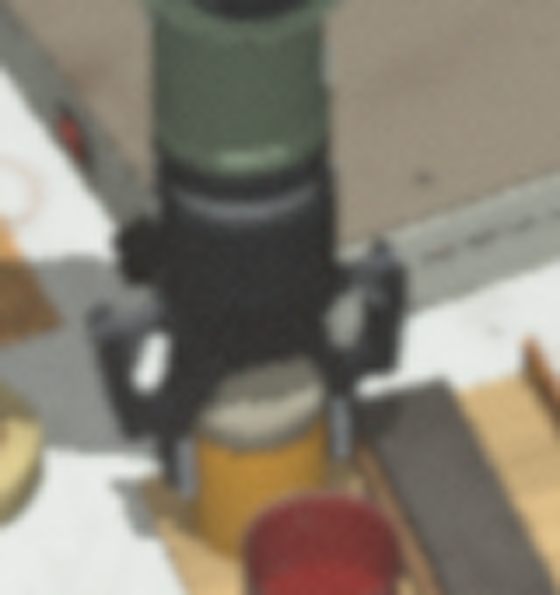

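Emit:
play_rows(
  angular=[
    [0,0,0],
    [0,0,0],
    [0,0,0],
    [0,0,0],
    [0,0,0],
    [0,0,0],
    [0,0,0],
  ],
  translation=[
    [0,0,0],
    [0,0,0.01],
    [0,0,0.025],
    [0,0,0.03],
    [0,0,0.03],
    [0,0,0.02],
    [0,0,0],
  ],
  claw=[0.4,0.4,0.4,0.4,0.4,0.4,0.4],
  squeeze=45,
)

```text
time_s: 5.72
position: [0.4939, -0.1368, 0.3302]
ee_rot: [-1.577, 0.0, -1.72]
contact_force: [-0.7, 0.4, -2.4]
finger_gap: 0.716
```

```bash
python3 d.py .4205 .189 .325 -1.72
```

```text
t 5.72 pos [ 0.4939 -0.1368  0.3302] rpy [-1.5768e+00  4.0000e-04 -1.7199e+00] F [-0.7  0.4 -2.4] gap 0.716
dT [-0.0734  0.3258 -0.0052] dA [-0.0013 -0.0059 -0.0001]
```

Emit:
play_rows(
  angular=[
    [-0.001,-0.006,0],
    [0,0,0],
    [0,0,0],
    [0,0,0],
    [0,0,0],
    [0,0,0],
    [0,0,0],
    [0,0,0],
    [0,0,0],
    [0,0,0],
  ],
  translation=[
    [-0.005,0.02,0],
    [-0.009,0.038,0],
    [-0.009,0.04,0],
    [-0.009,0.04,0],
    [-0.009,0.04,0],
    [-0.009,0.04,0],
    [-0.009,0.04,0],
    [-0.009,0.04,0],
    [-0.005,0.024,0],
    [0,0,0],
  ],
  claw=[0.4,0.4,0.4,0.4,0.4,0.4,0.4,0.4,0.4,0.4],
)

```text
time_s: 6.98
position: [0.4072, 0.2002, 0.3186]
ee_rot: [-1.596, -0.003, -1.719]
contact_force: [0.4, -0.6, -2.6]
finger_gap: 0.714
```

```bash
python3 d.py .4205 .189 .2076 -1.72
```

```text
t 6.97 pos [0.4072 0.2002 0.3186] rpy [-1.5956 -0.0031 -1.7189] F [ 0.4 -0.6 -2.6] gap 0.714
dT [ 0.0133 -0.0112 -0.111 ] dA [-0.0006 -0.0249 -0.001 ]
```

Emit:
play_rows(
  angular=[
    [-0.001,-0.025,-0.001],
    [0,0,0],
    [0,0,0],
    [0,0,0],
    [0,0,0],
  ],
  translation=[
    [0.013,-0.011,-0.02],
    [0,0,-0.03],
    [0,0,-0.03],
    [0,0,-0.01],
    [0,0,0],
  ],
  claw=[0.4,0.4,0.4,0.4,0.4],
)

```text
time_s: 7.6
position: [0.4178, 0.1867, 0.2245]
ee_rot: [-1.574, -0.004, -1.72]
contact_force: [0.2, -0.5, -2.9]
finger_gap: 0.717
```

```bash
python3 d.py .4205 .189 .2085 -1.72
```

```text
t 7.6 pos [0.4178 0.1867 0.2245] rpy [-1.5741 -0.0041 -1.7196] F [ 0.2 -0.5 -2.9] gap 0.717
dT [ 0.0027  0.0023 -0.016 ] dA [ 0.0036 -0.0039 -0.0004]
```

Emit:
play_rows(
  angular=[
    [0.0036,-0.004,0],
    [0,0,0],
    [0,0,0],
    [0,0,0],
  ],
  translation=[
    [0.002,0.002,-0.007],
    [0,0,-0.006],
    [0,0,-0.002],
    [0,0,0],
  ],
  claw=[0.4,0.4,0.4,0.4],
)

```text
time_s: 8.1
position: [0.4208, 0.1891, 0.2107]
ee_rot: [-1.566, 0.003, -1.72]
contact_force: [-0.0, -0.0, -3.2]
finger_gap: 0.715
```

```bash
python3 d.py .4205 .189 .2078 -1.72; python3 - <<'E'
from h import *
s=ctrl.camera('side'); crop(s,150,110,250,230,5,'sz6')
E
```

```text
t 8.1 pos [0.4208 0.1891 0.2107] rpy [-1.5663  0.0028 -1.7198] F [-0.  -0.  -3.2] gap 0.715
dT [-0.0003 -0.0001 -0.0029] dA [-0.0021  0.0049 -0.0002]
```

View pics/sz6.png

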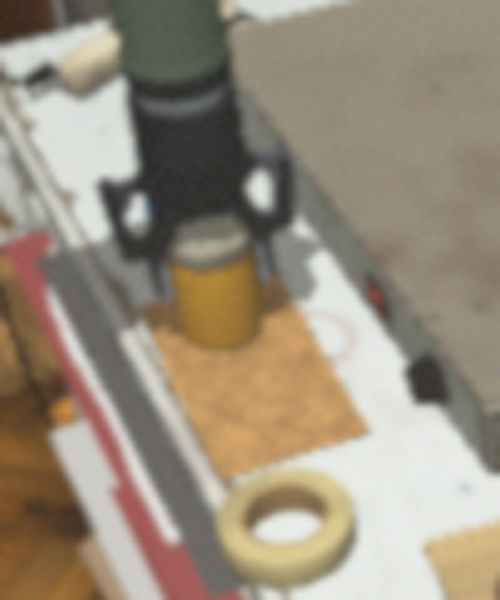

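Emit:
play_rows(
  angular=[
    [-0.002,0.005,0],
    [0,0,0],
    [0,0,0],
  ],
  translation=[
    [0,0,-0.002],
    [0,0,-0.001],
    [0,0,0],
  ],
  claw=[0.4,0.4,0.4],
)

```text
time_s: 8.52
position: [0.4209, 0.1892, 0.2079]
ee_rot: [-1.57, 0.0, -1.72]
contact_force: [-0.2, -0.3, -2.4]
finger_gap: 0.714
```

```bash
python3 d.py .4205 .189 .2078 -1.72
```

```text
t 8.53 pos [0.4209 0.1892 0.2079] rpy [-1.5705e+00  4.0000e-04 -1.7197e+00] F [-0.2 -0.3 -2.4] gap 0.714
dT [-0.0004 -0.0002 -0.0001] dA [-0.0003  0.0004 -0.0003]
```

Emit:
play_rows(
  angular=[
    [0,0,0],
    [0,0,0],
  ],
  translation=[
    [0,0,-0.001],
    [0,0,0],
  ],
  claw=[0.4,0.4],
)

```text
time_s: 8.78
position: [0.421, 0.1894, 0.2079]
ee_rot: [-1.57, 0.001, -1.72]
contact_force: [-0.2, -0.6, -2.8]
finger_gap: 0.715
```

```bash
python3 d.py .4205 .189 .2078 -1.72
```

```text
t 8.78 pos [0.421  0.1894 0.2079] rpy [-1.5698e+00  1.1000e-03 -1.7197e+00] F [-0.2 -0.6 -2.8] gap 0.715
dT [-0.0005 -0.0004 -0.0001] dA [-0.0009  0.0011 -0.0003]
```

Emit:
play_rows(
  angular=[
    [0,0,0],
    [0,0,0],
  ],
  translation=[
    [0,0,-0.002],
    [0,0,-0.002],
  ],
  claw=[0.4,0.4],
)

```text
time_s: 9.02
position: [0.421, 0.1895, 0.2076]
ee_rot: [-1.569, 0.002, -1.72]
contact_force: [-6.0, -2.9, 24.5]
finger_gap: 0.713
```

```bash
python3 d.py .4205 .189 .2078 -1.72
```

```text
t 9.03 pos [0.421  0.1895 0.2076] rpy [-1.5693  0.0018 -1.72  ] F [-6.  -2.9 24.5] gap 0.713
dT [-0.0005 -0.0005  0.0002] dA [-0.0015  0.0018 -0.    ]
```

Emit:
play_rows(
  angular=[
    [0,0,0],
    [0,0,0],
    [0,0,0],
    [0,0,0],
    [0,0,0],
    [0,0,0],
    [0,0,0],
    [0,0,0],
  ],
  translation=[
    [0,0,0.001],
    [0,0,0],
    [0,0,0],
    [0,0,0.02],
    [0,0,0.03],
    [0,0,0.035],
    [0,0,0.02],
    [0,0,0],
  ],
  claw=[0.3,0.1,0,0,0,0,0,0],
)

```text
time_s: 10.02
position: [0.4215, 0.1897, 0.3157]
ee_rot: [-1.569, 0.002, -1.72]
contact_force: [-0.1, -0.8, -0.3]
finger_gap: 1.001
```

```bash
python3 d.py .4805 -.232 .315 -1.72; python3 - <<'E'
from h import *
s=ctrl.camera('side'); crop(s,150,110,250,230,5,'sz7')
E
```

```text
t 10.03 pos [0.4215 0.1897 0.3157] rpy [-1.5692e+00  1.7000e-03 -1.7200e+00] F [-0.1 -0.8 -0.3] gap 1.001
dT [ 0.059  -0.4217 -0.0007] dA [-0.0014  0.0018  0.    ]
```

View pics/sz7.png

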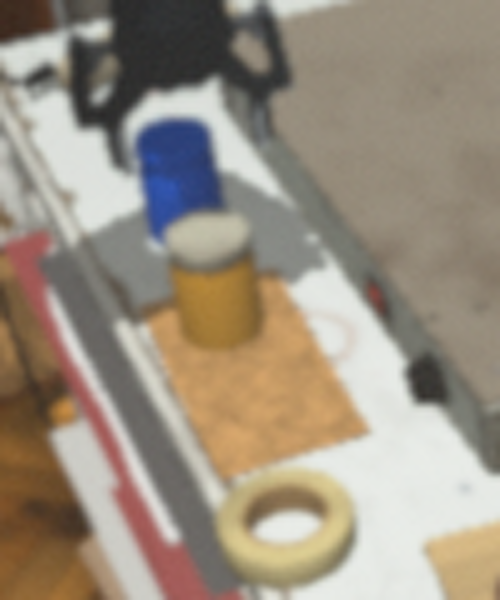

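Emit:
play_rows(
  angular=[
    [-0.001,0.002,0],
    [0,0,0],
    [0,0,0],
    [0,0,0],
    [0,0,0],
    [0,0,0],
    [0,0,0],
    [0,0,0],
    [0,0,0],
    [0,0,0],
    [0,0,0],
  ],
  translation=[
    [0.003,-0.02,0],
    [0.006,-0.042,0],
    [0.006,-0.044,0],
    [0.006,-0.044,0],
    [0.006,-0.044,0],
    [0.006,-0.044,0],
    [0.006,-0.044,0],
    [0.006,-0.044,0],
    [0.006,-0.044,0],
    [0.006,-0.03,0],
    [0,0,0],
  ],
  claw=[0,0,0,0,0,0,0,0,0,0,0],
)

```text
time_s: 11.45
position: [0.4756, -0.223, 0.2978]
ee_rot: [-1.599, -0.0, -1.718]
contact_force: [-0.5, 1.1, -0.3]
finger_gap: 1.003
```

```bash
python3 d.py .4795 -.2325 .225 -1.72
```

```text
t 11.45 pos [ 0.4756 -0.223   0.2978] rpy [-1.599  -0.     -1.7181] F [-0.5  1.1 -0.3] gap 1.003
dT [ 0.0039 -0.0095 -0.0728] dA [-0.0041 -0.0279 -0.0019]
```

Emit:
play_rows(
  angular=[
    [-0.004,-0.028,-0.002],
    [0,0,0],
    [0,0,0],
  ],
  translation=[
    [0.004,-0.0095,-0.01],
    [0,0,-0.015],
    [0,0,0],
  ],
  claw=[0,0,0],
)

```text
time_s: 11.82
position: [0.4782, -0.23, 0.2685]
ee_rot: [-1.578, 0.004, -1.72]
contact_force: [0.1, -0.5, 0.8]
finger_gap: 1.003
```

```bash
python3 d.py .4795 -.2325 .225 -1.72; python3 - <<'E'
from h import *
s=ctrl.camera('side'); crop(s,220,170,300,255,7,'sz8')
E
```

```text
t 11.82 pos [ 0.4782 -0.23    0.2685] rpy [-1.5781  0.0039 -1.7196] F [ 0.1 -0.5  0.8] gap 1.003
dT [ 0.0013 -0.0025 -0.0435] dA [-0.0049 -0.0066 -0.0004]
```

View pics/sz8.png

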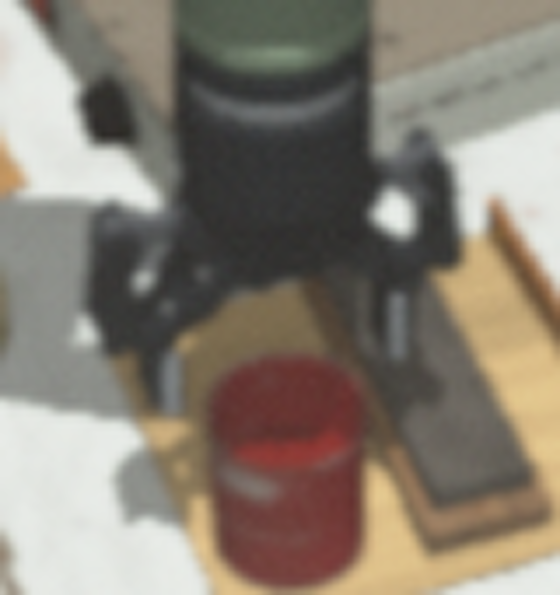

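Emit:
play_rows(
  angular=[
    [-0.005,-0.0066,0],
    [0,0,0],
    [0,0,0],
    [0,0,0],
  ],
  translation=[
    [0.0013,-0.0025,-0.02],
    [0,0,-0.02],
    [0,0,-0.01],
    [0,0,0],
  ],
  claw=[0,0,0,0],
)

```text
time_s: 12.38
position: [0.4805, -0.2306, 0.2196]
ee_rot: [-1.567, -0.001, -1.717]
contact_force: [0.1, 0.4, -0.3]
finger_gap: 0.999
```

```bash
python3 d.py .4795 -.2325 .212 -1.72
```

```text
t 12.38 pos [ 0.4805 -0.2306  0.2196] rpy [-1.5669e+00 -1.2000e-03 -1.7166e+00] F [ 0.1  0.4 -0.3] gap 0.999
dT [-0.001  -0.0019 -0.0076] dA [ 0.0018  0.0037 -0.0034]
```

Tin diameter 67 → closure ≈ 0.21; stop just short, at 0.15, and look.

Emit:
play_rows(
  angular=[
    [0.002,0.004,-0.003],
    [0,0,0],
    [0,0,0],
  ],
  translation=[
    [-0.001,-0.002,-0.007],
    [0,0,0],
    [0,0,0],
  ],
  claw=[0.05,0.14,0.14],
  squeeze=20,
)

```text
time_s: 12.75
position: [0.4799, -0.2328, 0.2137]
ee_rot: [-1.569, -0.001, -1.72]
contact_force: [0.6, -0.7, -0.6]
finger_gap: 0.862
```

```bash
python3 d.py .4795 -.2325 .212 -1.72; python3 - <<'E'
from h import *
s=ctrl.camera('side'); crop(s,220,170,300,255,7,'sz9')
E
```

```text
t 12.75 pos [ 0.4799 -0.2328  0.2137] rpy [-1.5685e+00 -7.0000e-04 -1.7197e+00] F [ 0.6 -0.7 -0.6] gap 0.862
dT [-0.0004  0.0003 -0.0017] dA [ 0.001   0.0021 -0.0003]
```

View pics/sz9.png

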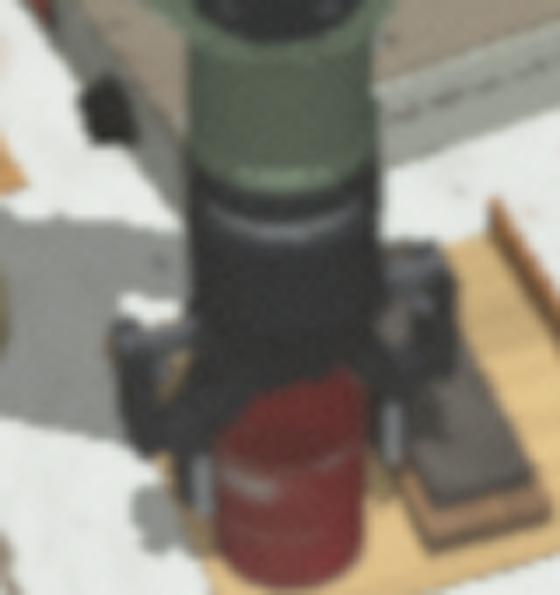

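Emit:
play_rows(
  angular=[
    [0.001,0.002,0],
    [0,0,0],
    [0,0,0],
    [0,0,0],
  ],
  translation=[
    [0,0,-0.001],
    [0,0,0],
    [0,0,0],
    [0,0,0],
  ],
  claw=[0.18,0.22,0.28,0.28],
)

```text
time_s: 13.3
position: [0.4798, -0.2329, 0.2132]
ee_rot: [-1.57, -0.0, -1.72]
contact_force: [0.0, 0.5, -0.2]
finger_gap: 0.768
```

```bash
python3 d.py .4795 -.2325 .212 -1.72; python3 - <<'E'
from h import *
s=ctrl.camera('side'); crop(s,220,170,300,255,7,'sz10')
E
```

```text
t 13.3 pos [ 0.4798 -0.2329  0.2132] rpy [-1.5705e+00 -1.0000e-04 -1.7197e+00] F [ 0.   0.5 -0.2] gap 0.768
dT [-0.0003  0.0004 -0.0012] dA [ 0.0002  0.0003 -0.0003]
```

View pics/sz10.png

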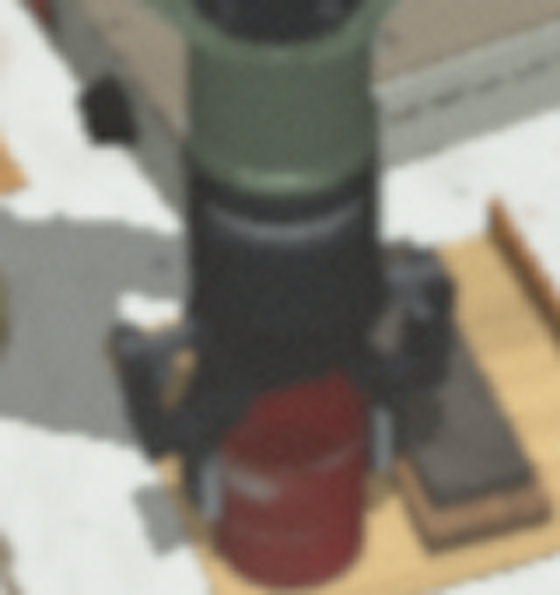

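Emit:
play_rows(
  angular=[
    [0,0,0],
    [0,0,0],
    [0,0,0],
    [0,0,0],
    [0,0,0],
    [0,0,0],
    [0,0,0],
  ],
  translation=[
    [0,0,0],
    [0,0,0.01],
    [0,0,0.025],
    [0,0,0.03],
    [0,0,0.03],
    [0,0,0.02],
    [0,0,0],
  ],
  claw=[0.34,0.34,0.34,0.34,0.34,0.34,0.34],
  squeeze=45,
)

```text
time_s: 14.22
position: [0.4787, -0.2322, 0.3315]
ee_rot: [-1.574, 0.001, -1.72]
contact_force: [-0.5, -0.4, -2.5]
finger_gap: 0.762
```

```bash
python3 d.py .4205 .085 .325 -1.72
```

```text
t 14.22 pos [ 0.4787 -0.2322  0.3315] rpy [-1.5739e+00  1.0000e-03 -1.7197e+00] F [-0.5 -0.4 -2.5] gap 0.762
dT [-0.0582  0.3172 -0.0065] dA [-0.0015 -0.003  -0.0003]
```

Emit:
play_rows(
  angular=[
    [-0.001,-0.003,0],
    [0,0,0],
    [0,0,0],
    [0,0,0],
    [0,0,0],
    [0,0,0],
    [0,0,0],
    [0,0,0],
    [0,0,0],
    [0,0,0],
  ],
  translation=[
    [-0.003,0.02,0],
    [-0.007,0.038,0],
    [-0.007,0.04,0],
    [-0.007,0.04,0],
    [-0.007,0.04,0],
    [-0.007,0.04,0],
    [-0.007,0.04,0],
    [-0.006,0.035,0],
    [-0.003,0.015,0],
    [0,0,0],
  ],
  claw=[0.34,0.34,0.34,0.34,0.34,0.34,0.34,0.34,0.34,0.34],
)

```text
time_s: 15.48
position: [0.4128, 0.0916, 0.3204]
ee_rot: [-1.595, 0.003, -1.718]
contact_force: [-0.0, -0.2, -2.5]
finger_gap: 0.764
```

```bash
python3 d.py .4205 .085 .2082 -1.72
```

```text
t 15.47 pos [0.4128 0.0916 0.3204] rpy [-1.5951  0.0026 -1.7184] F [-0.  -0.2 -2.5] gap 0.764
dT [ 0.0077 -0.0066 -0.1122] dA [-0.0062 -0.0237 -0.0016]
```

Emit:
play_rows(
  angular=[
    [-0.006,-0.024,-0.001],
    [0,0,0],
    [0,0,0],
    [0,0,0],
    [0,0,0],
  ],
  translation=[
    [0.008,-0.0065,-0.02],
    [0,0,-0.03],
    [0,0,-0.03],
    [0,0,-0.01],
    [0,0,0],
  ],
  claw=[0.34,0.34,0.34,0.34,0.34],
)

```text
time_s: 16.1
position: [0.4192, 0.0836, 0.2269]
ee_rot: [-1.572, -0.001, -1.72]
contact_force: [0.1, -0.3, -2.4]
finger_gap: 0.764
```

```bash
python3 d.py .4205 .085 .2082 -1.72
```

```text
t 16.1 pos [0.4192 0.0836 0.2269] rpy [-1.5721e+00 -1.4000e-03 -1.7200e+00] F [ 0.1 -0.3 -2.4] gap 0.764
dT [ 0.0013  0.0014 -0.0187] dA [ 0.0012 -0.0015 -0.    ]
```

Emit:
play_rows(
  angular=[
    [0.001,-0.0015,0],
    [0,0,0],
    [0,0,0],
    [0,0,0],
    [0,0,0],
  ],
  translation=[
    [0.001,0.001,-0.008],
    [0,0,-0.008],
    [0,0,-0.003],
    [0,0,0],
    [0,0,0],
  ],
  claw=[0.34,0.34,0.34,0.34,0.34],
)

```text
time_s: 16.73
position: [0.4213, 0.0847, 0.2088]
ee_rot: [-1.566, 0.001, -1.72]
contact_force: [0.4, -0.3, -2.9]
finger_gap: 0.763
```

```bash
python3 d.py .4205 .085 .2082 -1.72
```

```text
t 16.73 pos [0.4213 0.0847 0.2088] rpy [-1.5658e+00  1.5000e-03 -1.7201e+00] F [ 0.4 -0.3 -2.9] gap 0.763
dT [-0.0008  0.0003 -0.0006] dA [-0.0007  0.0052  0.0001]
```

Emit:
play_rows(
  angular=[
    [-0.001,0.005,0],
    [0,0,0],
    [0,0,0],
  ],
  translation=[
    [0,0,-0.001],
    [0,0,-0.001],
    [0,0,-0.001],
  ],
  claw=[0.34,0.34,0.34],
)

```text
time_s: 17.1
position: [0.4216, 0.0847, 0.2083]
ee_rot: [-1.569, 0.0, -1.72]
contact_force: [-3.2, 0.1, 9.8]
finger_gap: 0.767
```

```bash
python3 d.py .4205 .085 .2082 -1.72
```

```text
t 17.1 pos [0.4216 0.0847 0.2083] rpy [-1.5693e+00  2.0000e-04 -1.7201e+00] F [-3.2  0.1  9.8] gap 0.767
dT [-0.0011  0.0003 -0.0001] dA [0.     0.0015 0.0001]
```

Contact at z 0.2083 as predicted. Release and lift.

Emit:
play_rows(
  angular=[
    [0,0,0],
    [0,0,0],
    [0,0,0],
    [0,0,0],
    [0,0,0],
    [0,0,0],
    [0,0,0],
    [0,0,0],
  ],
  translation=[
    [0,0,0],
    [0,0,0],
    [0,0,0],
    [0,0,0.02],
    [0,0,0.03],
    [0,0,0.035],
    [0,0,0.02],
    [0,0,0],
  ],
  claw=[0.24,0.1,0,0,0,0,0,0],
)

```text
time_s: 18.1
position: [0.422, 0.0848, 0.3165]
ee_rot: [-1.568, 0.001, -1.72]
contact_force: [0.2, 0.4, 0.2]
finger_gap: 0.996
```

```bash
python3 d.py .5675 -.193 .28 -1.73; python3 - <<'E'
from h import *
s=ctrl.camera('side'); crop(s,150,110,340,270,4,'sz11')
t=ctrl.camera('top'); crop(t,160,140,360,265,4,'tz11')
E
```

```text
t 18.1 pos [0.422  0.0848 0.3165] rpy [-1.5681e+00  6.0000e-04 -1.7201e+00] F [0.2 0.4 0.2] gap 0.996
dT [ 0.1455 -0.2778 -0.0365] dA [-0.0001  0.0027 -0.0099]
```

View pics/sz11.png

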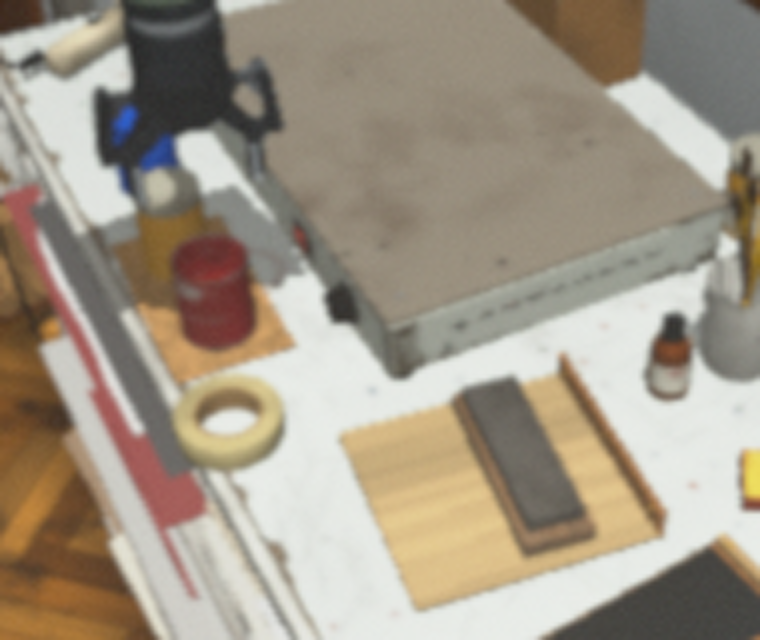

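View pics/tz11.png

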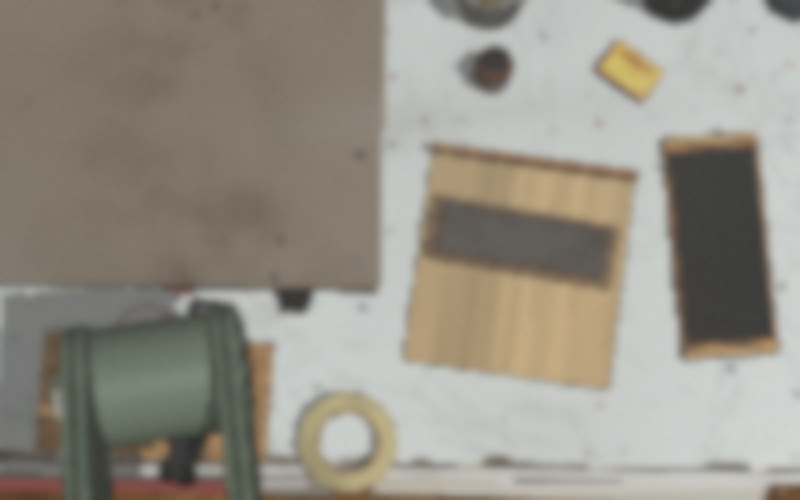

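```bash
python3 - <<'E'
from meas import *
print(onz(t,[((521.5)/4-.5+160,(242.5)/4-.5+140)],.024))
p=comp(s,(230,195,330,270),lambda h,S,V:(V<130)&(S<60),(282,225),'stoneS2'); print(rect(onz(s,p,.038)))
p=comp(t,(255,180,335,245),lambda h,S,V:(V<112)&(S<50),(290,200),'stoneT2'); print(rect(onz(t,p,.038)))
p=comp(s,(230,195,330,275),lambda h,S,V:(S>55)&(h<30)&(V>135),(265,240),'standS'); print(rect(onz(s,p,.008)))
E
```

```text
[[ 0.56983391 -0.18886321  0.024     ]]
('rect c', (565.7, -196.8), 'size', (154.3, 45.6), 'long axis deg', np.float32(80.64), 'mom c', 565.6, -196.5)
('rect c', (570.6, -188.4), 'size', (151.0, 45.3), 'long axis deg', np.float32(80.98), 'mom c', 570.5, -187.9)
('rect c', (552.4, -183.5), 'size', (210.9, 209.3), 'long axis deg', np.float32(82.64), 'mom c', 539.9, -198.2)
```

Emit:
play_rows(
  angular=[
    [0,0.003,-0.01],
    [0,0,0],
    [0,0,0],
    [0,0,0],
    [0,0,0],
    [0,0,0],
    [0,0,0],
    [0,0,0],
    [0,0,0],
  ],
  translation=[
    [0.01,-0.02,0],
    [0.019,-0.038,0],
    [0.02,-0.038,0],
    [0.02,-0.038,0],
    [0.02,-0.038,0],
    [0.02,-0.038,0],
    [0.02,-0.038,0],
    [0.015,-0.025,0],
    [0,0,0],
  ],
  claw=[0,0,0,0,0,0,0,0,0],
)

```text
time_s: 19.42
position: [0.5672, -0.1974, 0.3017]
ee_rot: [-1.598, -0.0, -1.729]
contact_force: [0.2, -0.2, 0.2]
finger_gap: 0.998
```

```bash
python3 d.py .5675 -.1925 .25 -1.729
```

```text
t 19.43 pos [ 0.5672 -0.1974  0.3017] rpy [-1.5979e+00 -5.0000e-04 -1.7288e+00] F [ 0.2 -0.2  0.2] gap 0.998
dT [ 0.0003  0.0049 -0.0517] dA [-0.0038 -0.0269 -0.0002]
```

Emit:
play_rows(
  angular=[
    [-0.004,-0.027,0],
    [0,0,0],
    [0,0,0],
    [0,0,0],
  ],
  translation=[
    [0,0.005,-0.025],
    [0,0,-0.03],
    [0,0,-0.015],
    [0,0,0],
  ],
  claw=[0,0,0,0],
)

```text
time_s: 19.92
position: [0.5651, -0.1895, 0.2271]
ee_rot: [-1.577, 0.002, -1.728]
contact_force: [-0.0, -0.1, -0.7]
finger_gap: 1.001
```

```bash
python3 d.py .5675 -.1925 .2 -1.729;python3 - <<'E'
from h import *
s=ctrl.camera('side'); crop(s,225,160,335,265,6,'sz12')
E
```

```text
t 19.93 pos [ 0.5651 -0.1895  0.2271] rpy [-1.5771  0.0023 -1.7281] F [-0.  -0.1 -0.7] gap 1.001
dT [ 0.0024 -0.003  -0.0271] dA [-0.0033 -0.0058 -0.0009]
```

View pics/sz12.png

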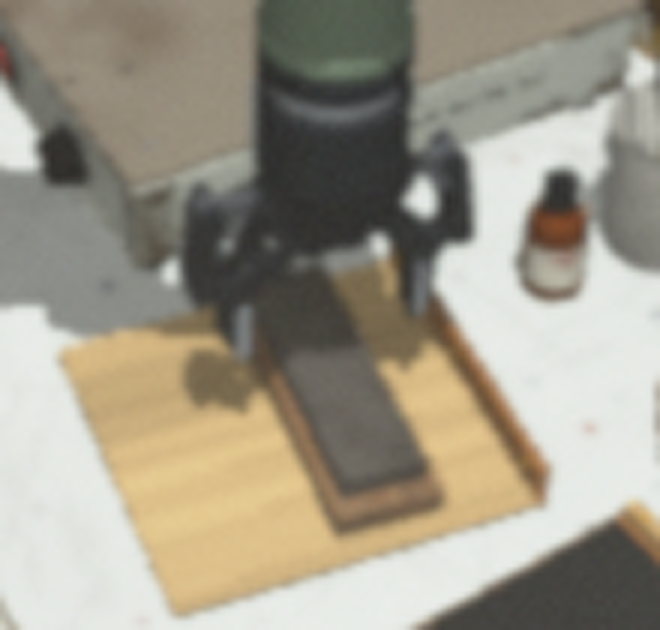

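Emit:
play_rows(
  angular=[
    [-0.003,-0.006,-0.001],
    [0,0,0],
    [0,0,0],
    [0,0,0],
  ],
  translation=[
    [0.0024,-0.003,-0.012],
    [0,0,-0.016],
    [0,0,-0.008],
    [0,0,0],
  ],
  claw=[0,0,0,0],
)

```text
time_s: 20.48
position: [0.5686, -0.1929, 0.1912]
ee_rot: [-1.565, -0.001, -1.729]
contact_force: [0.2, 0.2, -0.2]
finger_gap: 1.002
```

```bash
python3 d.py .5675 -.1925 .184 -1.729
```

```text
t 20.48 pos [ 0.5686 -0.1929  0.1912] rpy [-1.5653e+00 -7.0000e-04 -1.7290e+00] F [ 0.2  0.2 -0.2] gap 1.002
dT [-0.0011  0.0004 -0.0072] dA [0.0016 0.0054 0.    ]
```

Emit:
play_rows(
  angular=[
    [0.0016,0.0054,0],
    [0,0,0],
    [0,0,0],
  ],
  translation=[
    [-0.001,0,-0.004],
    [0,0,-0.003],
    [0,0,0],
  ],
  claw=[0.1,0.24,0.24],
  squeeze=20,
)

```text
time_s: 20.85
position: [0.5678, -0.193, 0.1843]
ee_rot: [-1.57, -0.0, -1.729]
contact_force: [0.9, -0.1, 0.3]
finger_gap: 0.762
```

```bash
python3 d.py .5675 -.1925 .184 -1.729;python3 - <<'E'
from h import *
s=ctrl.camera('side'); crop(s,235,180,320,255,9,'sz13')
E
```

```text
t 20.85 pos [ 0.5678 -0.193   0.1843] rpy [-1.5701e+00 -1.0000e-04 -1.7292e+00] F [ 0.9 -0.1  0.3] gap 0.762
dT [-0.0003  0.0005 -0.0003] dA [0.0002 0.0007 0.0002]
```

View pics/sz13.png

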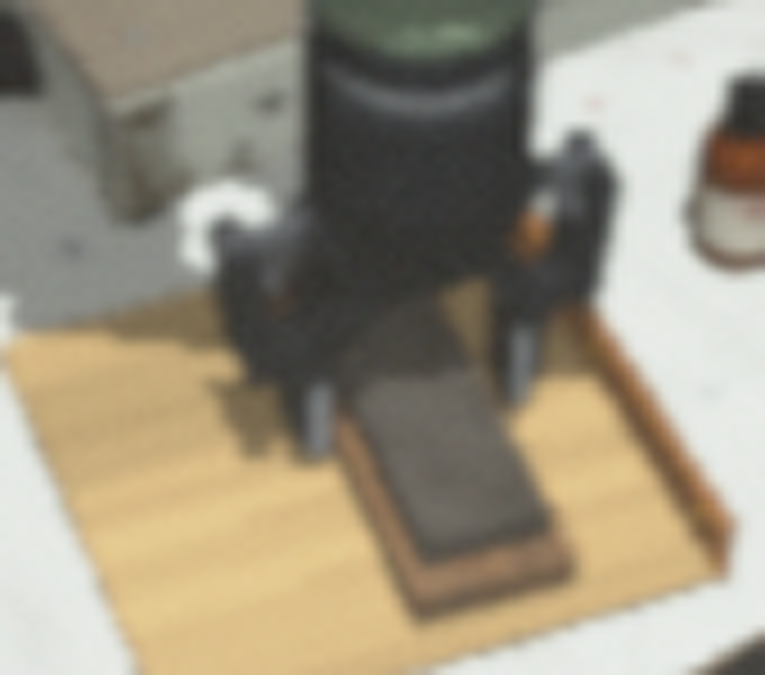

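```bash
python3 - <<'E'
from h import *
s=ctrl.camera('side')
a=np.radians(-9.05); j=np.array([np.cos(a),np.sin(a)]); p=np.array([np.sin(a),-np.cos(a)])
for k in(-.0324,-.045,.0324,.045):
  for z in(.008,.014,.02):
    q=np.array([.5678,-.193])+k*j+.011*p
    print(k,z,np.round((proj(s,[*q,z])[0]-[235,180]+.5)*9-.5))
E
```

```text
-0.0324 0.008 [329. 478.]
-0.0324 0.014 [329. 467.]
-0.0324 0.02 [329. 455.]
-0.045 0.008 [294. 488.]
-0.045 0.014 [294. 476.]
-0.045 0.02 [294. 464.]
0.0324 0.008 [504. 432.]
0.0324 0.014 [504. 420.]
0.0324 0.02 [505. 409.]
0.045 0.008 [537. 423.]
0.045 0.014 [538. 412.]
0.045 0.02 [539. 400.]
```

Emit:
play_rows(
  angular=[
    [0,0,0],
    [0,0,0],
    [0,0,0],
  ],
  translation=[
    [0,0,-0.004],
    [0,0,-0.003],
    [0,0,0],
  ],
  claw=[0.24,0.24,0.24],
)

```text
time_s: 21.32
position: [0.5679, -0.1931, 0.1773]
ee_rot: [-1.569, -0.0, -1.729]
contact_force: [-0.9, 0.5, -0.3]
finger_gap: 0.758
```

```bash
python3 d.py .5675 -.1925 .177 -1.729
```

```text
t 21.32 pos [ 0.5679 -0.1931  0.1773] rpy [-1.5691e+00 -3.0000e-04 -1.7291e+00] F [-0.9  0.5 -0.3] gap 0.758
dT [-0.0004  0.0006 -0.0003] dA [0.0006 0.0016 0.0001]
```

Emit:
play_rows(
  angular=[
    [0,0,0],
    [0,0,0],
    [0,0,0],
    [0,0,0],
  ],
  translation=[
    [0,0,0],
    [0,0,0],
    [0,0,0],
    [0,0,0],
  ],
  claw=[0.28,0.34,0.4,0.4],
  squeeze=25,
)

```text
time_s: 21.82
position: [0.5679, -0.1931, 0.1775]
ee_rot: [-1.569, -0.0, -1.729]
contact_force: [-0.7, 1.0, 0.2]
finger_gap: 0.67
```

```bash
python3 d.py .5675 -.1925 .177 -1.729;python3 - <<'E'
from h import *
s=ctrl.camera('side'); crop(s,235,180,320,255,9,'sz14')
E
```

```text
t 21.82 pos [ 0.5679 -0.1931  0.1775] rpy [-1.5692e+00 -3.0000e-04 -1.7291e+00] F [-0.7  1.   0.2] gap 0.67
dT [-0.0004  0.0006 -0.0005] dA [0.0006 0.0016 0.0001]
```

View pics/sz14.png

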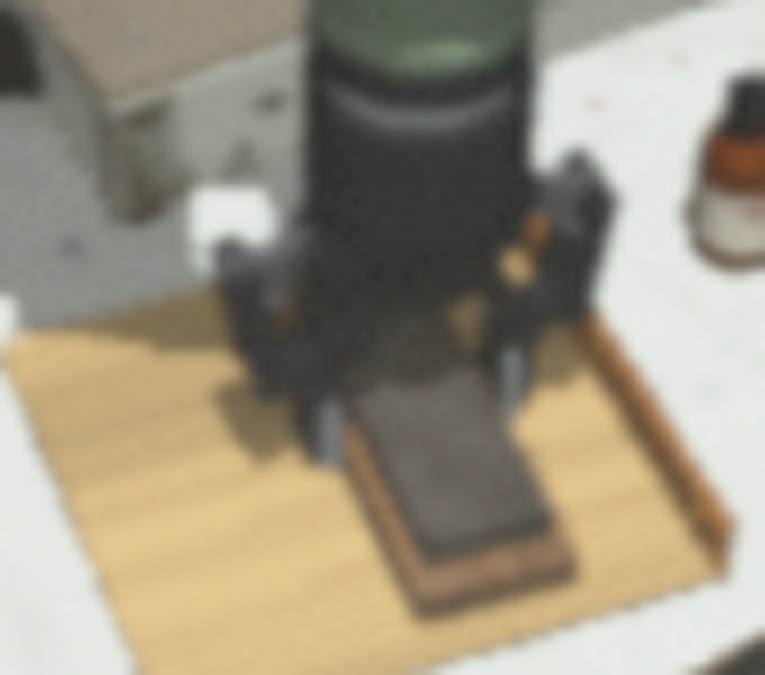

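Emit:
play_rows(
  angular=[
    [0,0,0],
    [0,0,0],
    [0,0,0],
    [0,0,0],
    [0,0,0],
    [0,0,0],
    [0,0,0],
  ],
  translation=[
    [0,0,0],
    [0,0,0],
    [0,0,0.01],
    [0,0,0.02],
    [0,0,0.03],
    [0,0,0.03],
    [0,0,0],
  ],
  claw=[0.5,0.5,0.5,0.5,0.5,0.5,0.5],
  squeeze=70,
)

```text
time_s: 22.75
position: [0.5666, -0.1926, 0.2686]
ee_rot: [-1.574, 0.001, -1.729]
contact_force: [0.9, -0.9, -4.0]
finger_gap: 0.663
```

```bash
python3 d.py .5695 -.3725 .275 -3.05;python3 - <<'E'
from h import *
s=ctrl.camera('side'); crop(s,225,140,345,265,6,'sz15')
E
```

```text
t 22.75 pos [ 0.5666 -0.1926  0.2686] rpy [-1.5744e+00  7.0000e-04 -1.7291e+00] F [ 0.9 -0.9 -4. ] gap 0.663
dT [ 0.0029 -0.1799  0.0064] dA [-0.0034 -0.0021 -1.3209]
```

View pics/sz15.png

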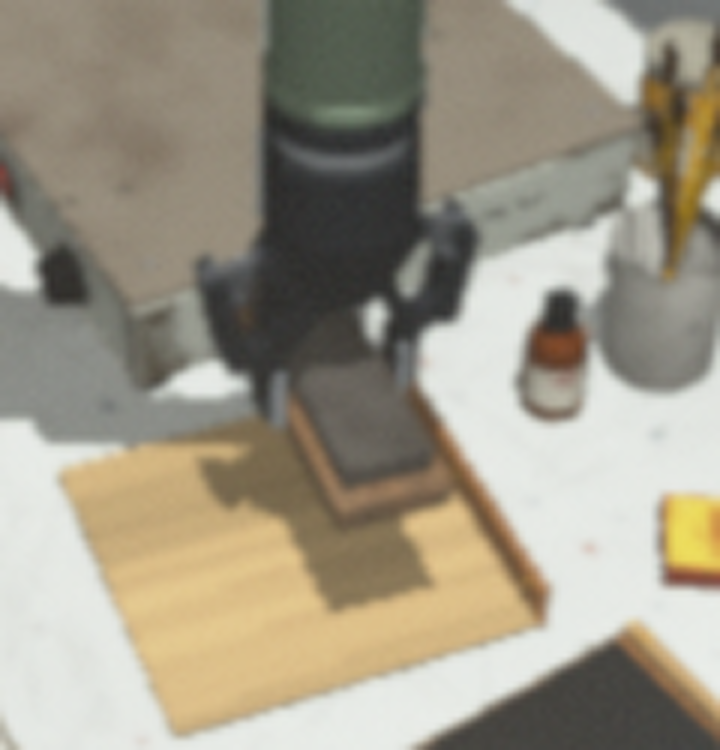

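```bash
python3 - <<'E'
from h import *
s=ctrl.camera('side')
f=lambda u,v:((u+.5)/9-.5+235,(v+.5)/9-.5+180)
P=onz(s,[f(428,618),f(572,582)],.008); print(P)
m=P.mean(0)[:2]; a=np.radians(80.9); u=np.array([np.cos(a),np.sin(a)])
print(m,np.linalg.norm(P[0]-P[1]), m+.085*u, (m+.085*u-[.5679,-.1931])@u)
E
```

```text
[[ 0.53309172 -0.26805003  0.008     ]
 [ 0.58297834 -0.27756558  0.008     ]]
[ 0.55803503 -0.27280781] 0.05078602949992247 [ 0.57147846 -0.18887763] 0.0047351872517029155
```

Emit:
play_rows(
  angular=[
    [-0.003,-0.002,-0.08],
    [0,0,-0.15],
    [0,0,-0.15],
    [0,0,-0.15],
    [0,0,-0.15],
    [0,0,-0.15],
    [0,0,-0.15],
    [0,0,-0.15],
    [0,0,-0.1],
    [0,0,-0.05],
    [0,0,0],
  ],
  translation=[
    [0,-0.01,0],
    [0,-0.02,0],
    [0,-0.02,0],
    [0,-0.02,0],
    [0,-0.02,0],
    [0,-0.02,0],
    [0,-0.02,0],
    [0,-0.02,0],
    [0,-0.01,0],
    [0,-0.005,0],
    [0,0,0],
  ],
  claw=[0.5,0.5,0.5,0.5,0.5,0.5,0.5,0.5,0.5,0.5,0.5],
)

```text
time_s: 24.22
position: [0.5593, -0.3593, 0.2397]
ee_rot: [-1.615, -0.02, -3.051]
contact_force: [-0.2, 0.2, -3.6]
finger_gap: 0.658
```

```bash
python3 d.py .570 -.3725 .23 -3.052
```

```text
t 24.23 pos [ 0.5593 -0.3593  0.2397] rpy [-1.6155 -0.02   -3.051 ] F [-0.2  0.2 -3.6] gap 0.658
dT [ 0.0107 -0.0132 -0.0097] dA [-0.0427 -0.0239 -0.0005]
```

Emit:
play_rows(
  angular=[
    [-0.043,-0.024,0],
    [0,0,0],
    [0,0,0],
  ],
  translation=[
    [0.0107,-0.013,-0.005],
    [0,0,-0.005],
    [0,0,0],
  ],
  claw=[0.5,0.5,0.5],
)

```text
time_s: 24.6
position: [0.569, -0.3707, 0.2253]
ee_rot: [-1.576, -0.006, -3.049]
contact_force: [0.1, 0.0, -2.8]
finger_gap: 0.655
```

```bash
python3 d.py .570 -.3725 .2 -3.052
```

```text
t 24.6 pos [ 0.569  -0.3707  0.2253] rpy [-1.5762 -0.0064 -3.0489] F [ 0.1  0.  -2.8] gap 0.655
dT [ 0.001  -0.0018 -0.0253] dA [-0.0048 -0.0068 -0.0031]
```

Emit:
play_rows(
  angular=[
    [-0.005,-0.007,-0.003],
    [0,0,0],
    [0,0,0],
    [0,0,0],
  ],
  translation=[
    [0.001,-0.002,-0.012],
    [0,0,-0.014],
    [0,0,-0.006],
    [0,0,0],
  ],
  claw=[0.5,0.5,0.5,0.5],
)

```text
time_s: 25.1
position: [0.5693, -0.3717, 0.1902]
ee_rot: [-1.573, -0.002, -3.051]
contact_force: [0.5, 0.2, -3.2]
finger_gap: 0.657
```

```bash
python3 d.py .570 -.3725 .185 -3.052;python3 - <<'E'
from h import *
s=ctrl.camera('side'); crop(s,260,180,370,305,6,'sz16')
t=ctrl.camera('top'); crop(t,290,150,370,245,8,'tz16'); 
E
```

```text
t 25.1 pos [ 0.5693 -0.3717  0.1902] rpy [-1.5728e+00 -1.8000e-03 -3.0513e+00] F [ 0.5  0.2 -3.2] gap 0.657
dT [ 0.0007 -0.0008 -0.0052] dA [-0.0018 -0.0019 -0.0007]
```

View pics/sz16.png

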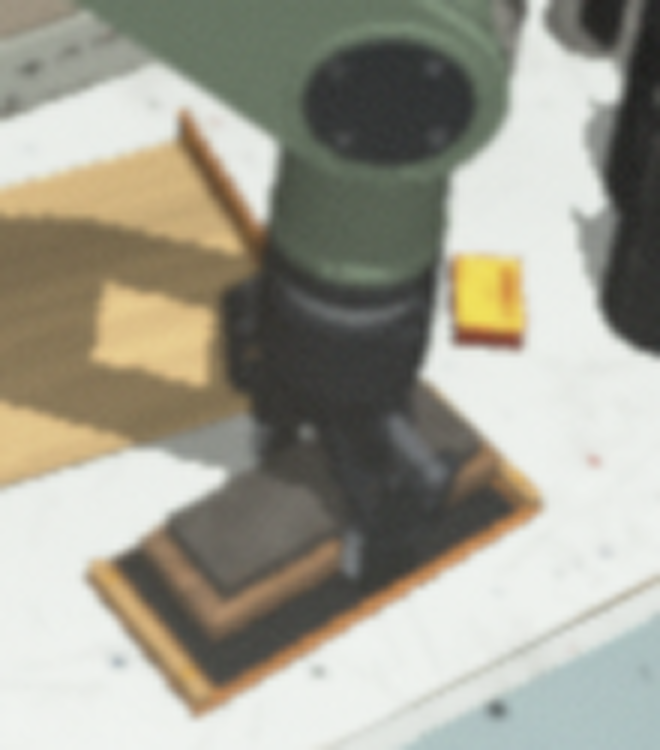

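View pics/tz16.png

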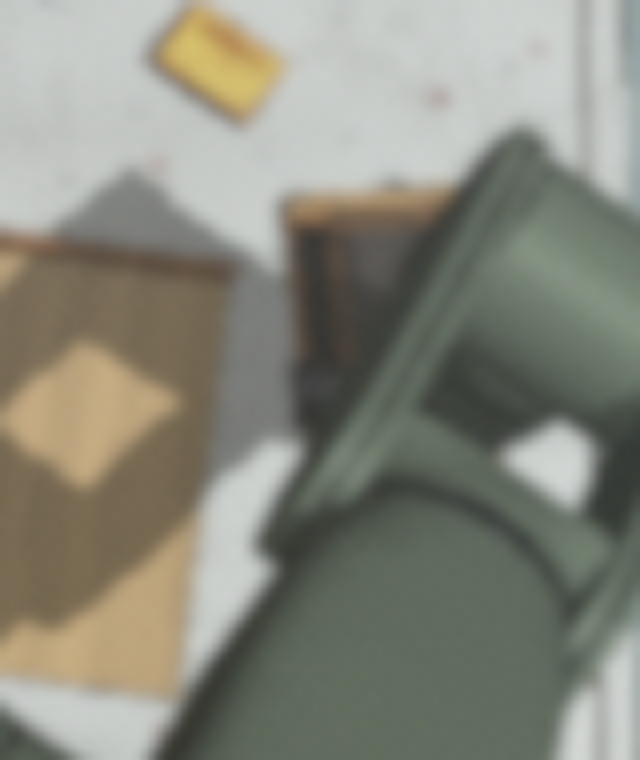

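```bash
python3 - <<'E'
from h import *
s=ctrl.camera('side')
f=lambda u,v:((u+.5)/6-.5+260,(v+.5)/6-.5+180)
a=np.radians(5.1); X=np.array([np.cos(a),np.sin(a)]); Y=np.array([-X[1],X[0]]); B=np.array([.5697,-.3742])
def show(n,px,z):
    P=onz(s,[px],z)[0,:2]-B; print(n,np.round(1000*P@X,1),np.round(1000*P@Y,1))
show('tray front-right bottom',f(217,640),.0207)
show('tray front-right top',f(218,608),.0367)
show('tray front-left top',f(140,543),.0367)
show('stone front-right top',f(230,590),.0507)
show('stone front-left top',f(165,525),.0507)
show('tray back-right top',f(498,455),.0367)
show('stone back-right top',f(482,447),.0507)
show('stone back-left top',f(422,388),.0507)
for c in [(200,715),(90,572),(540,507)]: show('board',f(*c),.016)
E
```

```text
tray front-right bottom -78.1 -25.2
tray front-right top -75.0 -20.4
tray front-left top -83.5 26.8
stone front-right top -71.4 -23.2
stone front-left top -74.7 20.4
tray back-right top 85.2 -24.9
stone back-right top 73.1 -24.6
stone back-left top 73.3 17.6
board -105.0 -49.1
board -102.7 38.3
board 94.2 -47.9
```

Emit:
play_rows(
  angular=[
    [-0.002,-0.002,0],
    [0,0,0],
    [0,0,0],
    [0,0,0],
  ],
  translation=[
    [0,0,-0.005],
    [0,0,-0.004],
    [0,0,-0.001],
    [0,0,0],
  ],
  claw=[0.5,0.5,0.5,0.5],
)

```text
time_s: 25.75
position: [0.5699, -0.3721, 0.1817]
ee_rot: [-1.568, 0.003, -3.051]
contact_force: [1.0, -0.3, -3.6]
finger_gap: 0.66
```

```bash
python3 d.py .570 -.3725 .1795 -3.052
```

```text
t 25.75 pos [ 0.5699 -0.3721  0.1817] rpy [-1.5678  0.0033 -3.0512] F [ 1.  -0.3 -3.6] gap 0.66
dT [ 0.0001 -0.0004 -0.0022] dA [ 0.0026  0.0035 -0.0007]
```

Emit:
play_rows(
  angular=[
    [0.0026,0.0035,0],
    [0,0,0],
    [0,0,0],
  ],
  translation=[
    [0,0,-0.002],
    [0,0,-0.001],
    [0,0,-0.001],
  ],
  claw=[0.5,0.5,0.5],
)

```text
time_s: 26.12
position: [0.5699, -0.3721, 0.1798]
ee_rot: [-1.57, 0.001, -3.051]
contact_force: [-3.2, 2.5, 5.6]
finger_gap: 0.658
```

```bash
python3 d.py .570 -.3725 .1795 -3.052
```

```text
t 26.12 pos [ 0.5699 -0.3721  0.1798] rpy [-1.5701e+00  6.0000e-04 -3.0512e+00] F [-3.2  2.5  5.6] gap 0.658
dT [ 0.0001 -0.0004 -0.0003] dA [ 0.0006  0.0007 -0.0008]
```

Emit:
play_rows(
  angular=[
    [0,0,0],
    [0,0,0],
    [0,0,0],
    [0,0,0],
    [0,0,0],
    [0,0,0],
    [0,0,0],
    [0,0,0],
    [0,0,0],
  ],
  translation=[
    [0,0,0],
    [0,0,0],
    [0,0,0],
    [0,0,0],
    [0,0,0.02],
    [0,0,0.03],
    [0,0,0.035],
    [0,0,0.035],
    [0,0,0],
  ],
  claw=[0.4,0.3,0.15,0,0,0,0,0,0],
)

```text
time_s: 27.25
position: [0.5707, -0.3727, 0.3093]
ee_rot: [-1.564, 0.008, -3.051]
contact_force: [0.7, 0.7, 0.3]
finger_gap: 0.998
```

Emit:
play_rows(
  angular=[
    [0,0,0.07],
    [0,0,0.14],
    [0,0,0.14],
    [0,0,0.14],
    [0,0,0.14],
    [0,0,0.14],
    [0,0,0.14],
    [0,0,0.14],
    [0,0,0.14],
    [0,0,0.1],
    [0,0,0],
  ],
  translation=[
    [-0.01,0.02,0],
    [-0.015,0.045,0],
    [-0.018,0.045,0],
    [-0.018,0.045,0],
    [-0.018,0.045,0],
    [-0.018,0.045,0],
    [-0.018,0.045,0],
    [-0.018,0.045,0],
    [-0.018,0.045,0],
    [-0.01,0.04,0],
    [0,0,0],
  ],
  claw=[0,0,0,0,0,0,0,0,0,0,0],
)

```text
time_s: 28.62
position: [0.3997, 0.0588, 0.3079]
ee_rot: [-1.567, 0.01, -1.72]
contact_force: [0.4, -0.3, -0.7]
finger_gap: 1.006
```

```bash
python3 d.py .4216 .0847 .31 -1.72;python3 - <<'E'
from h import *
s=ctrl.camera('side'); crop(s,260,210,360,305,8,'sz17')
t=ctrl.camera('top'); crop(t,310,160,370,240,7,'tz17'); crop(t,150,140,370,265,3,'tz17w') 
E
```

```text
t 28.62 pos [0.3997 0.0588 0.3079] rpy [-1.5665  0.0098 -1.7204] F [ 0.4 -0.3 -0.7] gap 1.006
dT [0.0219 0.0259 0.0021] dA [-0.0091  0.0057  0.0004]
```

View pics/sz17.png

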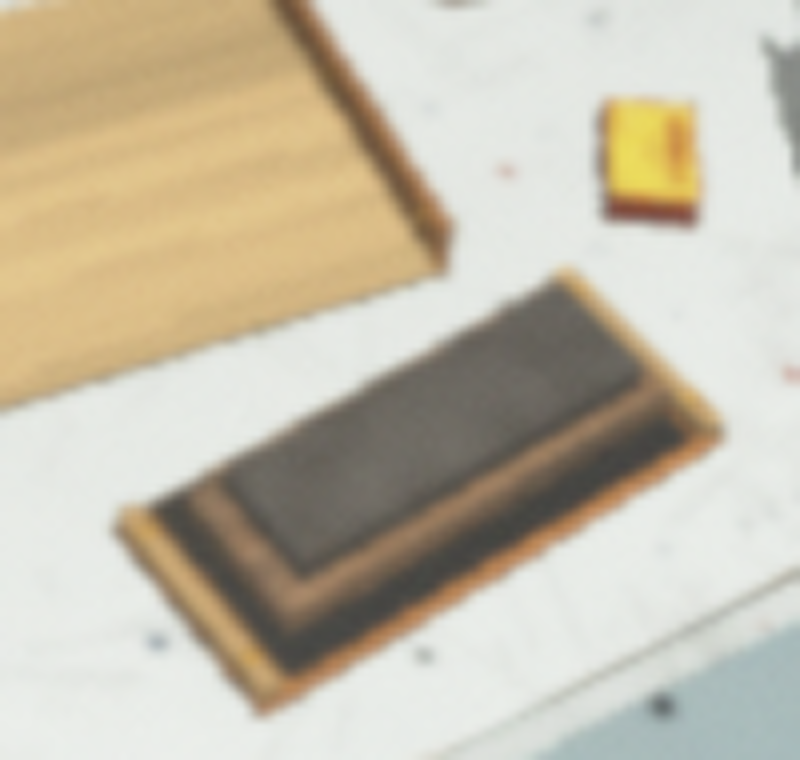

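View pics/tz17.png

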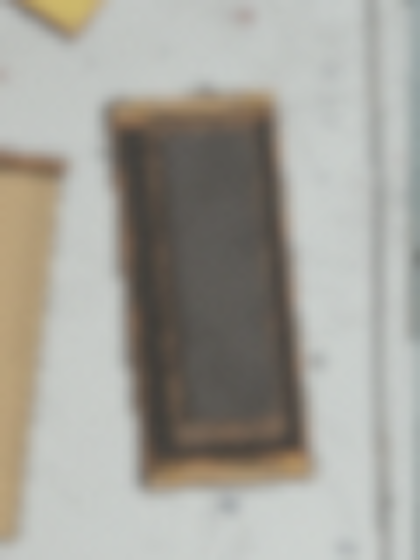

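```bash
python3 - <<'E'
from meas import *
a=np.radians(5.0); X=np.array([np.cos(a),np.sin(a)]); Y=np.array([-X[1],X[0]])
p=comp(s,(260,210,360,305),lambda h,S,V:(V>72)&(V<130)&(S<48),(318,258),'stS'); P=onz(s,p,.040); print(rect(P))
p=comp(t,(310,160,370,240),lambda h,S,V:(V>72)&(V<125)&(S<48),(341,200),'stT'); P=onz(t,p,.040); print(rect(P))
# hand picks, side (8x @260,210)
f=lambda u,v:((u+.5)/8-.5+260,(v+.5)/8-.5+210)
B=np.array([.5697,-.3742])
def show(n,px,z,c=s,B=B):
    Q=onz(c,[px],z)[0,:2]-B; print(n,np.round(1000*Q@X,1),np.round(1000*Q@Y,1))
show('board outer FL',f(118,518),.016);show('board outer FR',f(262,705),.016);show('board outer BR',f(722,428),.016);show('outer BL',f(565,268),.016)
show('tray FR bot',f(292,630),.010);show('tray FR top',f(290,600),.026);show('tray FL top',f(195,488),.026);show('tray BR top',f(668,388),.026)
show('stone FR',f(303,573),.040);show('stone FL',f(228,470),.040);show('stone BR',f(645,375),.040);show('stone BL',f(557,283),.040)
g=lambda u,v:((u+.5)/7-.5+310,(v+.5)/7-.5+160)
B=np.array([.5717,-.371])
print('top');
T=lambda n,u,v,z:show(n,g(u,v),z,t,B)
T('outer BL',108,102,.016);T('outer BR',275,94,.016);T('outer FL',143,488,.016);T('outer FR',314,474,.016)
T('cleat in BL',118,128,.016);T('cleat in BR',272,120,.016);T('cleat in FL',146,462,.016);T('cleat in FR',306,452,.016)
T('stone BL',160,135,.04);T('stone BR',262,130,.04);T('stone FL',180,428,.04);T('stone FR',282,420,.04)
T('tray FL',176,444,.026);T('tray FR',285,436,.026)
E
```

```text
('rect c', (570.2, -375.7), 'size', (150.5, 49.4), 'long axis deg', np.float32(5.0), 'mom c', 570.4, -375.8)
('rect c', (573.1, -375.3), 'size', (155.4, 62.5), 'long axis deg', np.float32(5.11), 'mom c', 575.8, -374.7)
board outer FL -102.3 40.2
board outer FR -104.4 -45.9
board outer BR 97.2 -45.5
outer BL 99.4 41.0
tray FR bot -76.5 -25.5
tray FR top -77.2 -23.9
tray FL top -77.4 30.1
tray BR top 86.9 -26.9
stone FR -73.6 -25.2
stone FL -70.0 21.8
stone BR 75.1 -25.4
stone BL 76.8 23.2
top
outer BL 101.2 43.9
outer BR 99.0 -43.9
outer FL -101.5 45.3
outer FR -100.8 -43.5
cleat in BL 87.0 40.0
cleat in BR 85.3 -40.9
cleat in FL -88.2 42.5
cleat in FR -89.2 -40.5
stone BL 78.0 23.3
stone BR 76.7 -29.5
stone FL -73.4 27.9
stone FR -73.2 -24.3
tray FL -80.6 28.0
tray FR -80.7 -28.2
```

Emit:
play_rows(
  angular=[
    [-0.009,0.006,-0.07],
    [0,0,-0.14],
    [0,0,-0.14],
    [0,0,-0.14],
    [0,0,-0.14],
    [0,0,-0.14],
    [0,0,-0.14],
    [0,0,-0.14],
    [0,0,-0.14],
    [0,0,-0.1],
    [0,0,-0.04],
    [0,0,0],
  ],
  translation=[
    [0.01,-0.02,0],
    [0.015,-0.045,0],
    [0.018,-0.045,0],
    [0.018,-0.045,0],
    [0.018,-0.045,0],
    [0.018,-0.045,0],
    [0.018,-0.045,0],
    [0.018,-0.045,0],
    [0.018,-0.045,0],
    [0.01,-0.035,0],
    [0.005,-0.01,0],
    [0,0,0],
  ],
  claw=[0,0,0,0,0,0,0,0,0,0,0,0],
)

```text
time_s: 30.32
position: [0.5668, -0.4002, 0.3039]
ee_rot: [-1.57, -0.002, -3.129]
contact_force: [-0.5, 1.0, -0.9]
finger_gap: 0.999
```

```bash
python3 d.py .5699 -.3723 .22 -3.0512
```

```text
t 30.32 pos [ 0.5668 -0.4002  0.3039] rpy [-1.5705e+00 -2.2000e-03 -3.1288e+00] F [-0.5  1.  -0.9] gap 0.999
dT [ 0.0031  0.0279 -0.0839] dA [ 0.0004 -0.0022  0.0776]
```

Emit:
play_rows(
  angular=[
    [0,-0.002,0.077],
    [0,0,0],
    [0,0,0],
    [0,0,0],
    [0,0,0],
  ],
  translation=[
    [0.003,0.028,0],
    [0,0,-0.025],
    [0,0,-0.03],
    [0,0,-0.025],
    [0,0,0],
  ],
  claw=[0,0,0,0,0],
)

```text
time_s: 30.95
position: [0.5673, -0.3659, 0.2233]
ee_rot: [-1.574, -0.002, -3.043]
contact_force: [-0.5, 0.1, 0.7]
finger_gap: 0.998
```

```bash
python3 d.py .5699 -.3723 .195 -3.0512
```

```text
t 30.95 pos [ 0.5673 -0.3659  0.2233] rpy [-1.5741e+00 -2.0000e-03 -3.0429e+00] F [-0.5  0.1  0.7] gap 0.998
dT [ 0.0026 -0.0064 -0.0283] dA [-0.0031 -0.0023 -0.0083]
```

Emit:
play_rows(
  angular=[
    [-0.003,-0.002,-0.008],
    [0,0,0],
    [0,0,0],
    [0,0,0],
  ],
  translation=[
    [0.0026,-0.0064,-0.01],
    [0,0,-0.012],
    [0,0,-0.005],
    [0,0,0],
  ],
  claw=[0,0,0,0],
)

```text
time_s: 31.45
position: [0.5706, -0.3723, 0.1977]
ee_rot: [-1.568, 0.003, -3.05]
contact_force: [0.3, -0.0, 0.3]
finger_gap: 1.001
```

```bash
python3 d.py .5699 -.3723 .18 -3.0512
```

```text
t 31.45 pos [ 0.5706 -0.3723  0.1977] rpy [-1.5682  0.0032 -3.0503] F [ 0.3 -0.   0.3] gap 1.001
dT [-0.0007  0.     -0.0177] dA [ 0.0023  0.0035 -0.0009]
```

Emit:
play_rows(
  angular=[
    [0.002,0.0035,-0.001],
    [0,0,0],
    [0,0,0],
    [0,0,0],
    [0,0,0],
    [0,0,0],
    [0,0,0],
    [0,0,0],
  ],
  translation=[
    [-0.0007,0,-0.009],
    [0,0,-0.007],
    [0,0,-0.001],
    [0,0,0],
    [0,0,0],
    [0,0,0],
    [0,0,0],
    [0,0,0],
  ],
  claw=[0,0,0.1,0.25,0.32,0.4,0.5,0.5],
  squeeze=40,
)

```text
time_s: 32.45
position: [0.57, -0.3724, 0.1804]
ee_rot: [-1.57, 0.001, -3.052]
contact_force: [0.2, 0.2, -1.0]
finger_gap: 0.671
```

```bash
python3 d.py .5699 -.3723 .18 -3.0512
```

```text
t 32.45 pos [ 0.57   -0.3724  0.1804] rpy [-1.5701e+00  8.0000e-04 -3.0515e+00] F [ 0.2  0.2 -1. ] gap 0.671
dT [-0.0001  0.0001 -0.0004] dA [0.0006 0.0009 0.0003]
```

Lift a few mm and shift −4.5 mm along the board.

Emit:
play_rows(
  angular=[
    [0,0,0],
    [0,0,0],
    [0,0,0],
    [0,0,0],
    [0,0,0],
  ],
  translation=[
    [0,0,0],
    [0,0,0.006],
    [0,0,0],
    [-0.0045,-0.0004,0],
    [0,0,0],
  ],
  claw=[0.5,0.5,0.5,0.5,0.5],
  squeeze=60,
)

```text
time_s: 33.08
position: [0.5645, -0.3725, 0.1851]
ee_rot: [-1.572, -0.002, -3.051]
contact_force: [0.0, -0.9, -3.5]
finger_gap: 0.659
```

```bash
python3 d.py .5655 -.3727 .181 -3.0512
```

```text
t 33.08 pos [ 0.5645 -0.3725  0.1851] rpy [-1.5722e+00 -2.1000e-03 -3.0514e+00] F [ 0.  -0.9 -3.5] gap 0.659
dT [ 0.001  -0.0002 -0.0041] dA [-0.0012 -0.0022  0.0002]
```

Emit:
play_rows(
  angular=[
    [-0.001,-0.002,0],
    [0,0,0],
    [0,0,0],
    [0,0,0],
  ],
  translation=[
    [0.001,0,-0.003],
    [0,0,-0.002],
    [0,0,-0.001],
    [0,0,0],
  ],
  claw=[0.5,0.5,0.5,0.5],
)

```text
time_s: 33.58
position: [0.5655, -0.3724, 0.1806]
ee_rot: [-1.571, 0.0, -3.051]
contact_force: [0.3, -0.6, -2.9]
finger_gap: 0.665
```

```bash
python3 d.py .5655 -.3727 .18 -3.0512
```

```text
t 33.58 pos [ 0.5655 -0.3724  0.1806] rpy [-1.5707e+00  3.0000e-04 -3.0515e+00] F [ 0.3 -0.6 -2.9] gap 0.665
dT [ 0.     -0.0003 -0.0006] dA [0.0001 0.0003 0.0003]
```

Emit:
play_rows(
  angular=[
    [0,0,0],
    [0,0,0],
    [0,0,0],
  ],
  translation=[
    [0,0,-0.0015],
    [0,0,-0.001],
    [0,0,0],
  ],
  claw=[0.5,0.5,0.5],
)

```text
time_s: 33.95
position: [0.5654, -0.3724, 0.1805]
ee_rot: [-1.57, 0.001, -3.051]
contact_force: [0.0, 0.8, -2.3]
finger_gap: 0.662
```

Emit:
play_rows(
  angular=[
    [0,0,0],
    [0,0,0],
    [0,0,0],
    [0,0,0],
    [0,0,0],
    [0,0,0],
    [0,0,0],
    [0,0,0],
    [0,0,0],
  ],
  translation=[
    [0,0,0],
    [0,0,0],
    [0,0,0],
    [0,0,0],
    [0,0,0.02],
    [0,0,0.03],
    [0,0,0.035],
    [0,0,0.035],
    [0,0,0],
  ],
  claw=[0.4,0.3,0.15,0,0,0,0,0,0],
)

```text
time_s: 35.08
position: [0.5662, -0.3728, 0.3028]
ee_rot: [-1.569, 0.003, -3.051]
contact_force: [0.3, -0.1, 0.4]
finger_gap: 1.001
```

Emit:
play_rows(
  angular=[
    [0,0,0.07],
    [0,0,0.14],
    [0,0,0.14],
    [0,0,0.14],
    [0,0,0.14],
    [0,0,0.14],
    [0,0,0.14],
    [0,0,0.14],
    [0,0,0.14],
    [0,0,0.1],
    [0,0,0],
  ],
  translation=[
    [-0.008,0.02,0],
    [-0.013,0.047,0],
    [-0.015,0.047,0],
    [-0.015,0.047,0],
    [-0.015,0.047,0],
    [-0.015,0.047,0],
    [-0.015,0.047,0],
    [-0.015,0.047,0],
    [-0.015,0.047,0],
    [-0.01,0.045,0],
    [0,0,0],
  ],
  claw=[0,0,0,0,0,0,0,0,0,0,0],
)

```text
time_s: 36.45
position: [0.4207, 0.0804, 0.2905]
ee_rot: [-1.583, -0.002, -1.721]
contact_force: [0.6, -0.4, -0.6]
finger_gap: 1.002
```

```bash
python3 d.py .4214 .0847 .31 -1.72;python3 - <<'E'
from h import *
s=ctrl.camera('side'); crop(s,260,210,360,305,8,'sz18')
t=ctrl.camera('top'); crop(t,310,160,370,240,7,'tz18')
E
```

```text
t 36.45 pos [0.4207 0.0804 0.2905] rpy [-1.5827 -0.0022 -1.7206] F [ 0.6 -0.4 -0.6] gap 1.002
dT [0.0007 0.0043 0.0195] dA [ 0.0004 -0.012   0.0006]
```

View pics/sz18.png

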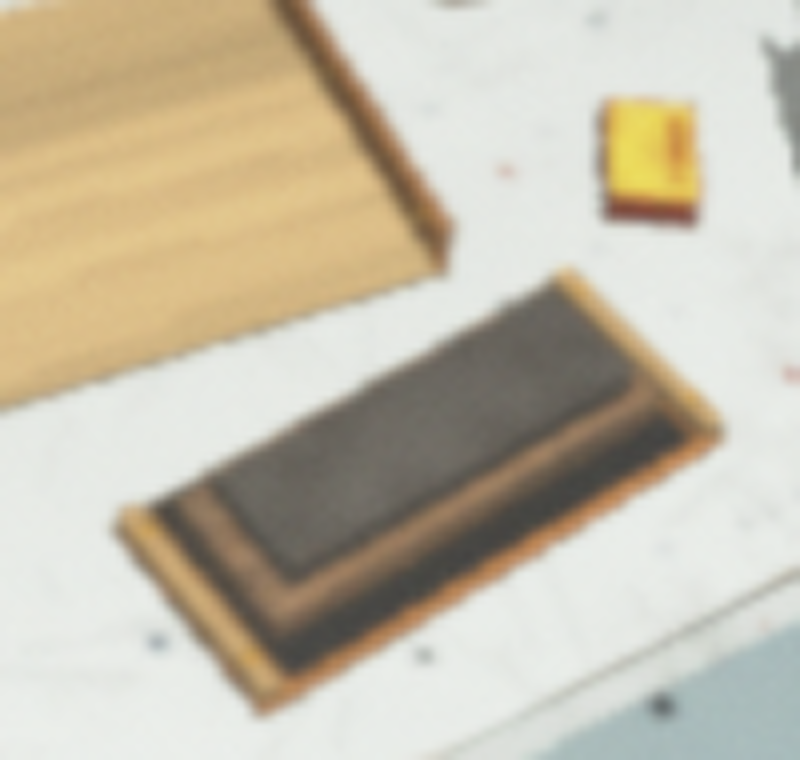

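View pics/tz18.png

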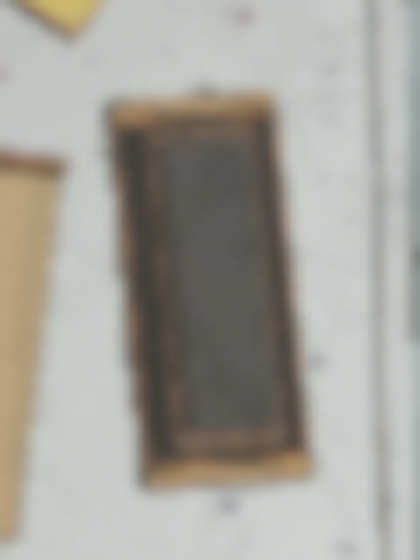

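```bash
python3 - <<'E'
from meas import *
a=np.radians(5.0); X=np.array([np.cos(a),np.sin(a)]); Y=np.array([-X[1],X[0]])
p=comp(s,(260,210,360,305),lambda h,S,V:(V>72)&(V<130)&(S<48),(318,258),'stS'); P=onz(s,p,.040); print(rect(P))
# brightness profiles along the board's axis through lanes, both cameras
import scipy.ndimage as nd
def prof(c,B,lane,z,x0,x1):
    xs=np.arange(x0,x1,.002)
    P=np.array([[*(B+x*X+lane*Y),z] for x in xs]); q=proj(c,P)
    im=c['image'].astype(float)
    v=np.stack([nd.map_coordinates(im[...,k],[q[:,1],q[:,0]],order=1) for k in(0,2)],1)
    print([f'{round(x*1000)}:{int(b)},{int(r)}' for x,(b,r) in zip(xs,v)])
B=np.array([.5697,-.3742])
print('S front z.016/rear, lane -5');prof(s,B,-.005,.016,-.110,-.068);prof(s,B,-.036,.016,.074,.110)
print('S tray front z .026');prof(s,B,-.005,.026,-.1,-.066);print('S tray back z .026');prof(s,B,-.026,.026,.06,.1)
B=np.array([.5717,-.371]);print('T');prof(t,B,0,.016,-.110,-.066);prof(t,B,0,.016,.066,.110);prof(t,B,0,.026,-.095,-.066);prof(t,B,0,.026,.066,.1)
E
```

```text
('rect c', (566.7, -376.0), 'size', (151.6, 49.1), 'long axis deg', np.float32(5.12), 'mom c', 566.7, -376.0)
S front z.016/rear, lane -5
['-110:199,207', '-108:167,183', '-106:127,160', '-104:104,155', '-102:103,168', '-100:111,186', '-98:115,197', '-96:112,193', '-94:101,173', '-92:86,143', '-90:77,111', '-88:72,92', '-86:70,91', '-84:74,101', '-82:80,113', '-80:87,126', '-78:91,135', '-76:93,139', '-74:93,139', '-72:91,132', '-70:83,114']
['74:68,72', '76:68,72', '78:67,72', '80:67,73', '82:68,82', '84:71,97', '86:72,113', '88:74,123', '90:80,132', '92:89,149', '94:100,171', '96:113,190', '98:132,200', '100:160,210', '102:195,220', '104:217,227', '106:226,229', '108:229,230']
S tray front z .026
['-100:110,190', '-98:99,169', '-96:84,137', '-94:76,108', '-92:71,88', '-90:72,93', '-88:76,104', '-86:82,120', '-84:89,135', '-82:95,145', '-80:97,147', '-78:94,142', '-76:89,131', '-74:84,113', '-72:79,97', '-70:81,93', '-68:86,96']
S tray back z .026
['60:92,141', '62:91,139', '64:89,137', '66:89,139', '68:88,138', '70:88,138', '72:88,141', '74:89,142', '76:90,142', '78:88,141', '80:87
[... 486 characters left out ...]
,90', '70:84,91', '72:84,91', '74:83,94', '76:83,97', '78:82,101', '80:81,106', '82:79,106', '84:78,106', '86:77,106', '88:77,109', '90:82,119', '92:89,133', '94:99,148', '96:109,158', '98:119,165', '100:133,168', '102:148,170', '104:163,176', '106:177,181', '108:185,187']
['-95:95,147', '-93:85,132', '-91:78,117', '-89:73,106', '-87:72,102', '-85:74,104', '-83:78,111', '-81:80,113', '-79:82,114', '-77:82,109', '-75:81,103', '-73:81,97', '-71:81,93', '-69:82,91', '-67:82,90']
['66:82,89', '68:83,89', '70:83,91', '72:83,93', '74:83,97', '76:83,102', '78:82,107', '80:80,108', '82:79,108', '84:78,107', '86:77,109', '88:82,119', '90:88,131', '92:97,146', '94:107,156', '96:116,162', '98:128,165']
```

Emit:
play_rows(
  angular=[
    [0,-0.012,0],
    [0,0,0],
    [0,0,0],
  ],
  translation=[
    [0.001,0.004,-0.005],
    [0,0,-0.015],
    [0,0,0],
  ],
  claw=[0,0,0],
)

```text
time_s: 37.02
position: [0.424, 0.0793, 0.2699]
ee_rot: [-1.568, -0.0, -1.733]
contact_force: [-0.2, 0.2, 0.1]
finger_gap: 0.996
```

```bash
python3 d.py .4216 .0847 .2083 -1.72
```

```text
t 37.02 pos [0.424  0.0793 0.2699] rpy [-1.5678e+00 -5.0000e-04 -1.7331e+00] F [-0.2  0.2  0.1] gap 0.996
dT [-0.0024  0.0054 -0.0616] dA [0.0009 0.0029 0.0131]
```

Emit:
play_rows(
  angular=[
    [0.001,0.003,0.013],
    [0,0,0],
    [0,0,0],
    [0,0,0],
    [0,0,0],
  ],
  translation=[
    [-0.0024,0.0054,-0.01],
    [0,0,-0.02],
    [0,0,-0.015],
    [0,0,-0.01],
    [0,0,0],
  ],
  claw=[0,0,0,0,0],
)

```text
time_s: 37.65
position: [0.422, 0.0849, 0.213]
ee_rot: [-1.569, 0.001, -1.721]
contact_force: [-0.2, -0.4, 0.6]
finger_gap: 0.999
```

```bash
python3 d.py .4216 .0847 .2083 -1.72
```

```text
t 37.65 pos [0.422  0.0849 0.213 ] rpy [-1.5689e+00  1.2000e-03 -1.7208e+00] F [-0.2 -0.4  0.6] gap 0.999
dT [-0.0004 -0.0002 -0.0047] dA [-0.001   0.002   0.0008]
```

Emit:
play_rows(
  angular=[
    [-0.001,0.002,0.001],
    [0,0,0],
    [0,0,0],
    [0,0,0],
    [0,0,0],
    [0,0,0],
  ],
  translation=[
    [-0.0004,0,-0.0045],
    [0,0,0],
    [0,0,0],
    [0,0,0],
    [0,0,0],
    [0,0,0],
  ],
  claw=[0.05,0.15,0.2,0.26,0.34,0.34],
  squeeze=25,
)

```text
time_s: 38.4
position: [0.422, 0.0851, 0.2094]
ee_rot: [-1.568, 0.001, -1.72]
contact_force: [0.2, -0.3, -1.5]
finger_gap: 0.768
```

Emit:
play_rows(
  angular=[
    [0,0,0],
    [0,0,0],
    [0,0,0],
    [0,0,0],
    [0,0,0],
    [0,0,0],
    [0,0,0],
  ],
  translation=[
    [0,0,0],
    [0,0,0.01],
    [0,0,0.025],
    [0,0,0.03],
    [0,0,0.03],
    [0,0,0.02],
    [0,0,0],
  ],
  claw=[0.34,0.34,0.34,0.34,0.34,0.34,0.34],
  squeeze=45,
)

```text
time_s: 39.28
position: [0.4205, 0.0847, 0.3292]
ee_rot: [-1.57, 0.0, -1.72]
contact_force: [0.1, -0.3, -2.4]
finger_gap: 0.762
```

```bash
python3 d.py .4798 -.2329 .325 -1.72
```

```text
t 39.27 pos [0.4205 0.0847 0.3292] rpy [-1.5700e+00  1.0000e-04 -1.7197e+00] F [ 0.1 -0.3 -2.4] gap 0.762
dT [ 0.0593 -0.3176 -0.0042] dA [-0.      0.0008 -0.0003]
```

Emit:
play_rows(
  angular=[
    [0,0,0],
    [0,0,0],
    [0,0,0],
    [0,0,0],
    [0,0,0],
    [0,0,0],
    [0,0,0],
    [0,0,0],
    [0,0,0],
    [0,0,0],
  ],
  translation=[
    [0.003,-0.02,0],
    [0.007,-0.038,0],
    [0.007,-0.04,0],
    [0.007,-0.04,0],
    [0.007,-0.04,0],
    [0.007,-0.04,0],
    [0.007,-0.04,0],
    [0.006,-0.033,0],
    [0.003,-0.012,0],
    [0,0,0],
  ],
  claw=[0.34,0.34,0.34,0.34,0.34,0.34,0.34,0.34,0.34,0.34],
)

```text
time_s: 40.52
position: [0.4713, -0.2267, 0.3188]
ee_rot: [-1.589, 0.004, -1.718]
contact_force: [-0.1, 1.4, -2.5]
finger_gap: 0.762
```

```bash
python3 d.py .4798 -.2325 .2143 -1.72
```

```text
t 40.52 pos [ 0.4713 -0.2267  0.3188] rpy [-1.5887  0.0041 -1.7181] F [-0.1  1.4 -2.5] gap 0.762
dT [ 0.0085 -0.0058 -0.1045] dA [-0.0067 -0.0171 -0.002 ]
```

Emit:
play_rows(
  angular=[
    [-0.007,-0.017,-0.002],
    [0,0,0],
    [0,0,0],
    [0,0,0],
    [0,0,0],
  ],
  translation=[
    [0.0085,-0.006,-0.015],
    [0,0,-0.025],
    [0,0,-0.025],
    [0,0,-0.015],
    [0,0,0],
  ],
  claw=[0.34,0.34,0.34,0.34,0.34],
)

```text
time_s: 41.15
position: [0.4788, -0.2268, 0.2359]
ee_rot: [-1.574, 0.003, -1.716]
contact_force: [0.5, -0.4, -1.3]
finger_gap: 0.762
```

```bash
python3 d.py .4798 -.2325 .2143 -1.72
```

```text
t 41.15 pos [ 0.4788 -0.2268  0.2359] rpy [-1.5744  0.0033 -1.7157] F [ 0.5 -0.4 -1.3] gap 0.762
dT [ 0.001  -0.0057 -0.0216] dA [-0.0038 -0.0031 -0.0043]
```

Emit:
play_rows(
  angular=[
    [-0.004,-0.003,-0.004],
    [0,0,0],
    [0,0,0],
    [0,0,0],
  ],
  translation=[
    [0.001,-0.0057,-0.006],
    [0,0,-0.008],
    [0,0,-0.003],
    [0,0,0],
  ],
  claw=[0.34,0.34,0.34,0.34],
)

```text
time_s: 41.65
position: [0.4806, -0.233, 0.2198]
ee_rot: [-1.567, -0.002, -1.72]
contact_force: [0.4, -0.3, -2.1]
finger_gap: 0.769
```

```bash
python3 d.py .4798 -.2325 .2143 -1.72
```

```text
t 41.65 pos [ 0.4806 -0.233   0.2198] rpy [-1.5666e+00 -1.7000e-03 -1.7197e+00] F [ 0.4 -0.3 -2.1] gap 0.769
dT [-0.0008  0.0005 -0.0055] dA [ 0.0023  0.0039 -0.0003]
```

Emit:
play_rows(
  angular=[
    [0.002,0.004,0],
    [0,0,0],
    [0,0,0],
    [0,0,0],
  ],
  translation=[
    [-0.0008,0.0005,-0.003],
    [0,0,-0.002],
    [0,0,-0.001],
    [0,0,0],
  ],
  claw=[0.34,0.34,0.34,0.34],
)

```text
time_s: 42.15
position: [0.48, -0.2326, 0.2146]
ee_rot: [-1.57, -0.001, -1.72]
contact_force: [-0.3, -0.2, -2.1]
finger_gap: 0.768
```

```bash
python3 d.py .4798 -.2325 .2143 -1.72
```

```text
t 42.15 pos [ 0.48   -0.2326  0.2146] rpy [-1.5696e+00 -9.0000e-04 -1.7198e+00] F [-0.3 -0.2 -2.1] gap 0.768
dT [-0.0002  0.0001 -0.0003] dA [ 0.001   0.0011 -0.0002]
```

Emit:
play_rows(
  angular=[
    [0,0,0],
    [0,0,0],
  ],
  translation=[
    [0,0,-0.0015],
    [0,0,-0.001],
  ],
  claw=[0.34,0.34],
)

```text
time_s: 42.4
position: [0.4799, -0.2327, 0.2145]
ee_rot: [-1.569, -0.001, -1.72]
contact_force: [-2.3, 1.5, 6.8]
finger_gap: 0.764
```

```bash
python3 d.py .4798 -.2325 .2143 -1.72
```

```text
t 42.4 pos [ 0.4799 -0.2327  0.2145] rpy [-1.5688e+00 -1.4000e-03 -1.7196e+00] F [-2.3  1.5  6.8] gap 0.764
dT [-0.0001  0.0002 -0.0002] dA [ 0.0016  0.0017 -0.0004]
```

Contact. Release, rise, and head for the jar.

Emit:
play_rows(
  angular=[
    [0,0,0],
    [0,0,0],
    [0,0,0],
    [0,0,0],
    [0,0,0],
    [0,0,0],
    [0,0,0],
    [0,0,0],
  ],
  translation=[
    [0,0,0],
    [0,0,0],
    [0,0,0],
    [0,0,0.02],
    [0,0,0.03],
    [0,0,0.035],
    [0,0,0.02],
    [0,0,0],
  ],
  claw=[0.24,0.1,0,0,0,0,0,0],
)

```text
time_s: 43.4
position: [0.4804, -0.2329, 0.322]
ee_rot: [-1.568, -0.002, -1.72]
contact_force: [0.9, -0.4, -0.7]
finger_gap: 1.002
```

Emit:
play_rows(
  angular=[
    [0,0,0],
    [0,0,0],
    [0,0,0],
    [0,0,0],
    [0,0,0],
    [0,0,0],
    [0,0,0],
    [0,0,0],
    [0,0,0],
    [0,0,0],
    [0,0,0],
  ],
  translation=[
    [-0.003,0.02,0],
    [-0.006,0.042,0],
    [-0.006,0.044,0],
    [-0.006,0.044,0],
    [-0.006,0.044,0],
    [-0.006,0.044,0],
    [-0.006,0.044,0],
    [-0.006,0.044,0],
    [-0.006,0.044,0],
    [-0.002,0.03,0],
    [0,0,0],
  ],
  claw=[0,0,0,0,0,0,0,0,0,0,0],
)

```text
time_s: 44.78
position: [0.4133, 0.1868, 0.3085]
ee_rot: [-1.595, -0.003, -1.718]
contact_force: [0.1, -0.4, -0.5]
finger_gap: 1.001
```

```bash
python3 d.py .421 .1895 .2076 -1.72; cat > cmp.py <<'E'
from h import *
import sys
# shift of an object's pixels between the first picture and now (phase correlation on its box)
s0=cv2.imread('pics/side0.png'); t0=cv2.imread('pics/top0.png'); s=ctrl.camera('side'); t=ctrl.camera('top')
B={'tin':{'s':(246,216,276,258),'t':(292,212,316,236)},'jar':{'s':(238,194,264,222),'t':(264,206,288,230)}}
for o in sys.argv[1:]:
  for k,a,c in(('s',s0,s),('t',t0,t)):
    x0,y0,x1,y1=B[o][k]; g=lambda i:cv2.cvtColor(i,cv2.COLOR_BGR2GRAY).astype(np.float32)[y0:y1,x0:x1]
    A,C=g(a),g(c['image']); w=cv2.createHanningWindow(A.shape[::-1],cv2.CV_32F)
    print(o,k,'phase',cv2.phaseCorrelate(A,C,w))
    try:
      M=np.eye(2,3,dtype=np.float32); r,M=cv2.findTransformECC(A,C,M,cv2.MOTION_TRANSLATION,(3,200,1e-5)); print('  ecc',round(r,4),M[:,2])
    except cv2.error as e: print('  ecc fail')
    im=np.hstack([a[y0-8:y1+8,x0-8:x1+8],c['image'][y0-8:y1+8,x0-8:x1+8]]); cv2.imwrite(f'pics/cmp_{o}_{k}.png',cv2.resize(im,None,fx=7,fy=7,interpolation=cv2.INTER_CUBIC))
c=s; p=np.array([.48,-.2325,.05]); b=proj(c,p)
print('px per 10mm x,y side',proj(c,p+[.01,0,0])-b,proj(c,p+[0,.01,0])-b); c=t; b=proj(c,p); print('top',proj(c,p+[.01,0,0])-b,proj(c,p+[0,.01,0])-b)
E
python3 cmp.py tin
```

```text
t 44.77 pos [0.4133 0.1868 0.3085] rpy [-1.5946 -0.0028 -1.718 ] F [ 0.1 -0.4 -0.5] gap 1.001
dT [ 0.0077  0.0027 -0.1009] dA [-0.0007 -0.024  -0.0019]
tin s phase ((0.08631520241849877, 0.5123685645908402), 0.7203522416397378)
  ecc 0.8325 [-0.35029876  1.023579  ]
tin t phase ((0.1543261234150055, 0.2805442378066889), 0.8138293210003111)
  ecc 0.9995 [-0.04082569 -0.01457653]
px per 10mm x,y side [[ 3.03195637 -1.23635102]] [[-1.58939406 -2.28056374]]
top [[-0.00629912 -2.82326561]] [[-2.82437144 -0.03809496]]
```

View pics/cmp_tin_s.png

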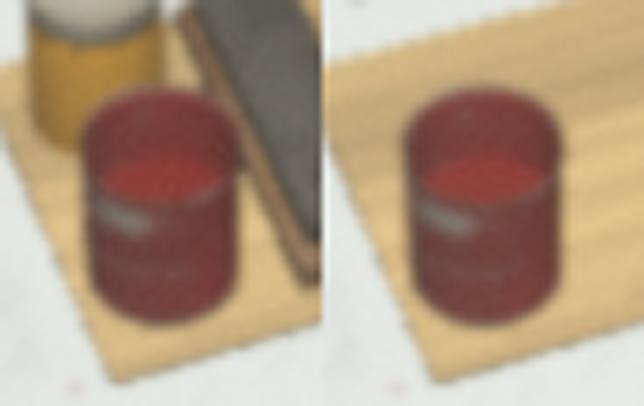

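Emit:
play_rows(
  angular=[
    [-0.001,-0.024,-0.002],
    [0,0,0],
    [0,0,0],
    [0,0,0],
  ],
  translation=[
    [0.008,0.003,-0.01],
    [0,0,-0.02],
    [0,0,-0.01],
    [0,0,0],
  ],
  claw=[0,0,0,0],
)

```text
time_s: 45.38
position: [0.4209, 0.1847, 0.2668]
ee_rot: [-1.572, -0.003, -1.727]
contact_force: [-0.2, 0.5, 0.3]
finger_gap: 1.001
```

```bash
python3 d.py .421 .1895 .2085 -1.72
```

```text
t 45.38 pos [0.4209 0.1847 0.2668] rpy [-1.572  -0.0031 -1.7272] F [-0.2  0.5  0.3] gap 1.001
dT [ 0.0001  0.0048 -0.0583] dA [ 0.0029 -0.0016  0.0072]
```

Emit:
play_rows(
  angular=[
    [0.003,-0.002,0.007],
    [0,0,0],
    [0,0,0],
    [0,0,0],
    [0,0,0],
  ],
  translation=[
    [0,0.005,-0.01],
    [0,0,-0.02],
    [0,0,-0.015],
    [0,0,-0.008],
    [0,0,0],
  ],
  claw=[0,0,0,0,0],
)

```text
time_s: 46.0
position: [0.4217, 0.1902, 0.213]
ee_rot: [-1.566, 0.003, -1.72]
contact_force: [-0.5, -0.3, 0.9]
finger_gap: 1.001
```

```bash
python3 d.py .421 .1895 .2085 -1.72
```

```text
t 46.0 pos [0.4217 0.1902 0.213 ] rpy [-1.5664  0.0033 -1.7204] F [-0.5 -0.3  0.9] gap 1.001
dT [-0.0007 -0.0007 -0.0045] dA [-0.0026  0.0049  0.0004]
```

Emit:
play_rows(
  angular=[
    [-0.0026,0.005,0],
    [0,0,0],
    [0,0,0],
    [0,0,0],
    [0,0,0],
    [0,0,0],
  ],
  translation=[
    [-0.0007,-0.0007,-0.004],
    [0,0,0],
    [0,0,0],
    [0,0,0],
    [0,0,0],
    [0,0,0],
  ],
  claw=[0.08,0.18,0.26,0.32,0.4,0.4],
  squeeze=25,
)

```text
time_s: 46.75
position: [0.4213, 0.1897, 0.21]
ee_rot: [-1.569, 0.001, -1.72]
contact_force: [0.3, 0.9, 0.0]
finger_gap: 0.723
```

Emit:
play_rows(
  angular=[
    [0,0,0],
    [0,0,0],
    [0,0,0],
    [0,0,0],
    [0,0,0],
    [0,0,0],
    [0,0,0],
  ],
  translation=[
    [0,0,0],
    [0,0,0.01],
    [0,0,0.025],
    [0,0,0.03],
    [0,0,0.03],
    [0,0,0.02],
    [0,0,0],
  ],
  claw=[0.4,0.4,0.4,0.4,0.4,0.4,0.4],
  squeeze=45,
)

```text
time_s: 47.62
position: [0.4199, 0.189, 0.3294]
ee_rot: [-1.571, -0.0, -1.72]
contact_force: [0.2, 0.0, -2.7]
finger_gap: 0.716
```

```bash
python3 d.py .4964 -.1374 .325 -1.72
```

```text
t 47.62 pos [0.4199 0.189  0.3294] rpy [-1.5708e+00 -2.0000e-04 -1.7204e+00] F [ 0.2  0.  -2.7] gap 0.716
dT [ 0.0765 -0.3264 -0.0044] dA [ 0.0002 -0.0001  0.0004]
```

Emit:
play_rows(
  angular=[
    [0,0,0],
    [0,0,0],
    [0,0,0],
    [0,0,0],
    [0,0,0],
    [0,0,0],
    [0,0,0],
    [0,0,0],
    [0,0,0],
    [0,0,0],
  ],
  translation=[
    [0.004,-0.02,0],
    [0.009,-0.038,0],
    [0.009,-0.04,0],
    [0.009,-0.04,0],
    [0.009,-0.04,0],
    [0.009,-0.04,0],
    [0.009,-0.04,0],
    [0.008,-0.036,0],
    [0.004,-0.016,0],
    [0,0,0],
  ],
  claw=[0.4,0.4,0.4,0.4,0.4,0.4,0.4,0.4,0.4,0.4],
)

```text
time_s: 48.88
position: [0.4872, -0.1302, 0.3192]
ee_rot: [-1.589, -0.001, -1.718]
contact_force: [0.3, -0.1, -2.9]
finger_gap: 0.713
```

```bash
python3 d.py .4964 -.1372 .235 -1.72
```

```text
t 48.88 pos [ 0.4872 -0.1302  0.3192] rpy [-1.5890e+00 -7.0000e-04 -1.7184e+00] F [ 0.3 -0.1 -2.9] gap 0.713
dT [ 0.0092 -0.007  -0.0842] dA [-0.002  -0.0181 -0.0016]
```

Emit:
play_rows(
  angular=[
    [-0.002,-0.018,-0.002],
    [0,0,0],
    [0,0,0],
    [0,0,0],
    [0,0,0],
  ],
  translation=[
    [0.009,-0.007,-0.015],
    [0,0,-0.025],
    [0,0,-0.025],
    [0,0,-0.015],
    [0,0,0],
  ],
  claw=[0.4,0.4,0.4,0.4,0.4],
)

```text
time_s: 49.5
position: [0.4944, -0.1309, 0.2359]
ee_rot: [-1.576, 0.004, -1.716]
contact_force: [0.2, -0.5, -3.1]
finger_gap: 0.716
```

```bash
python3 d.py .4964 -.1372 .222 -1.72
```

```text
t 49.5 pos [ 0.4944 -0.1309  0.2359] rpy [-1.5757  0.0038 -1.7158] F [ 0.2 -0.5 -3.1] gap 0.716
dT [ 0.002  -0.0063 -0.0139] dA [-0.0045 -0.0042 -0.0042]
```

Emit:
play_rows(
  angular=[
    [-0.0045,-0.004,-0.004],
    [0,0,0],
    [0,0,0],
    [0,0,0],
  ],
  translation=[
    [0.002,-0.006,-0.006],
    [0,0,-0.007],
    [0,0,-0.003],
    [0,0,0],
  ],
  claw=[0.4,0.4,0.4,0.4],
)

```text
time_s: 50.0
position: [0.4971, -0.1362, 0.2205]
ee_rot: [-1.568, -0.0, -1.719]
contact_force: [0.4, -0.3, -2.8]
finger_gap: 0.717
```

```bash
python3 d.py .4964 -.1372 .2155 -1.72
```

```text
t 50.0 pos [ 0.4971 -0.1362  0.2205] rpy [-1.5680e+00 -3.0000e-04 -1.7189e+00] F [ 0.4 -0.3 -2.8] gap 0.717
dT [-0.0007 -0.001  -0.005 ] dA [ 0.0007  0.0028 -0.0011]
```

```bash
python3 - <<'E'
import cv2,numpy as np
g=lambda n:cv2.cvtColor(cv2.imread(f'pics/{n}.png'),cv2.COLOR_BGR2GRAY).astype(np.float32)
S=cv2.resize(cv2.imread('pics/side0.png')[150:235,215:295],None,fx=7,fy=7,interpolation=cv2.INTER_CUBIC); cv2.imwrite('pics/sz00.png',S)
# amber mask left edge / right edge columns, rows where pads do not reach
for n in('sz00','sz3','sz4','sz5'):
    im=cv2.cvtColor(cv2.imread(f'pics/{n}.png'),cv2.COLOR_BGR2HSV).astype(int)
    sat=im[...,1]
    out=[]
    for r0 in(500,515,530):
        row=sat[r0:r0+10,150:250].mean(0); d=np.diff(cv2.GaussianBlur(row.reshape(1,-1).astype(np.float32),(1,1),0).ravel())
        th=(row[:15].mean()+row[60:75].mean())/2; k=np.where(row>th)[0][0]; out.append(150+k)
    print(n,out)
a=g('sz4')[440:560,150:245];b=g('sz5')[440:560,150:245];z=g('sz00')[490:560,180:245]
for n in('sz3','sz4','sz5'):
    B=g(n)[490:560,180:245]; M=np.eye(2,3,dtype=np.float32)
    r,M=cv2.findTransformECC(z,B,M,cv2.MOTION_TRANSLATION,(3,300,1e-6)); print(n,r,M[:,2]/7,'px')
E
```

```text
sz00 [np.int64(195), np.int64(191), np.int64(170)]
sz3 [np.int64(192), np.int64(192), np.int64(171)]
sz4 [np.int64(194), np.int64(192), np.int64(172)]
sz5 [np.int64(196), np.int64(192), np.int64(187)]
sz3 0.6392961070496943 [0.09739518 0.84110767] px
sz4 0.47906027673616375 [0.17116562 1.1541412 ] px
sz5 0.6312265264429032 [-0.3970559  0.4302152] px
```

Emit:
play_rows(
  angular=[
    [0.001,0.003,-0.001],
    [0,0,0],
    [0,0,0],
    [0,0,0],
  ],
  translation=[
    [-0.0006,-0.001,-0.003],
    [0,0,-0.002],
    [0,0,-0.001],
    [0,0,0],
  ],
  claw=[0.4,0.4,0.4,0.4],
)

```text
time_s: 50.5
position: [0.4966, -0.1375, 0.2152]
ee_rot: [-1.57, 0.0, -1.72]
contact_force: [0.1, 0.0, -2.7]
finger_gap: 0.714
```

```bash
python3 d.py .4964 -.1372 .215 -1.72
```

```text
t 50.5 pos [ 0.4966 -0.1375  0.2152] rpy [-1.5698e+00  1.0000e-04 -1.7203e+00] F [ 0.1  0.  -2.7] gap 0.714
dT [-0.0002  0.0003 -0.0002] dA [0.     0.001  0.0003]
```

Emit:
play_rows(
  angular=[
    [0,0,0],
    [0,0,0],
  ],
  translation=[
    [0,0,-0.0015],
    [0,0,-0.001],
  ],
  claw=[0.4,0.4],
)

```text
time_s: 50.75
position: [0.4966, -0.1376, 0.2151]
ee_rot: [-1.569, -0.0, -1.72]
contact_force: [-2.1, 0.4, 5.4]
finger_gap: 0.716
```

```bash
python3 d.py .4964 -.1372 .215 -1.72
```

```text
t 50.75 pos [ 0.4966 -0.1376  0.2151] rpy [-1.5691e+00 -1.0000e-04 -1.7203e+00] F [-2.1  0.4  5.4] gap 0.716
dT [-0.0002  0.0004 -0.0001] dA [0.0003 0.0017 0.0003]
```

Emit:
play_rows(
  angular=[
    [0,0,0],
    [0,0,0],
    [0,0,0],
    [0,0,0],
    [0,0,0],
    [0,0,0],
    [0,0,0],
    [0,0,0],
  ],
  translation=[
    [0,0,0],
    [0,0,0],
    [0,0,0],
    [0,0,0.02],
    [0,0,0.03],
    [0,0,0.035],
    [0,0,0.03],
    [0,0,0],
  ],
  claw=[0.3,0.1,0,0,0,0,0,0],
)

```text
time_s: 51.75
position: [0.4972, -0.1377, 0.3331]
ee_rot: [-1.567, -0.0, -1.72]
contact_force: [-0.1, -0.7, -0.9]
finger_gap: 1.003
```

Emit:
play_rows(
  angular=[
    [0,0,0],
    [0,0,0],
    [0,0,0],
    [0,0,0],
    [0,0,0],
    [0,0,0],
    [0,0,0],
    [0,0,0],
    [0,0,0],
  ],
  translation=[
    [-0.005,0.02,0],
    [-0.01,0.042,0],
    [-0.01,0.044,0],
    [-0.01,0.044,0],
    [-0.01,0.044,0.01],
    [-0.01,0.044,0.01],
    [-0.01,0.044,0],
    [-0.01,0.03,0],
    [0,0,0],
  ],
  claw=[0,0,0,0,0,0,0,0,0],
)

```text
time_s: 52.88
position: [0.4107, 0.1889, 0.3419]
ee_rot: [-1.59, -0.003, -1.719]
contact_force: [-0.5, -0.2, -0.1]
finger_gap: 1.0
```

```bash
python3 cmp.py jar tin; python3 - <<'E'
from h import *
a=cv2.imread('pics/cmp_jar_s.png');b=cv2.imread('pics/cmp_jar_t.png');w=max(a.shape[1],b.shape[1])
cv2.imwrite('pics/cj.png',cv2.resize(np.vstack([np.pad(i,((0,0),(0,w-i.shape[1]),(0,0))) for i in(a,b)]),None,fx=.9,fy=.9))
s=ctrl.camera('side'); cv2.imwrite('pics/fin_s.png',s['image']); t=ctrl.camera('top'); crop(t,150,130,370,265,3,'fin_t')
E
```

```text
jar s phase ((0.6256067380170922, 0.018385984607247607), 0.9412455652966911)
  ecc 0.9911 [-0.03796413  0.06713019]
jar t phase ((0.021763884350566087, 0.020281559869285815), 0.9770265320936838)
  ecc 1.0 [ 0.02174073 -0.00727385]
tin s phase ((0.05739241011253249, 0.516697388859221), 0.8305317546703197)
  ecc 0.8203 [-0.46219257  0.71846884]
tin t phase ((0.3281507789464957, 0.06801009761262655), 0.868967360092534)
  ecc 0.9995 [-0.02955593 -0.01239495]
px per 10mm x,y side [[ 3.03195637 -1.23635102]] [[-1.58939406 -2.28056374]]
top [[-0.00629912 -2.82326561]] [[-2.82437144 -0.03809496]]
```

View pics/cj.png

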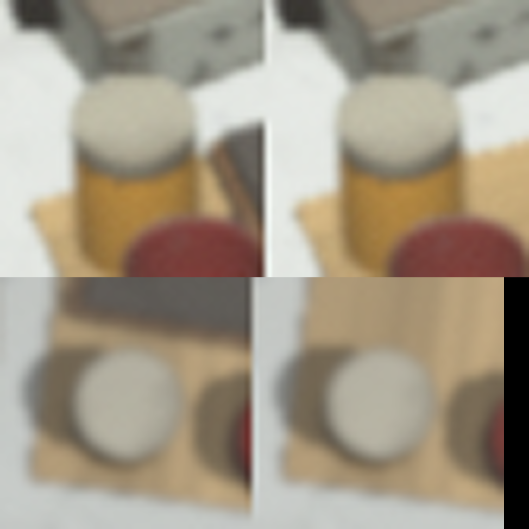

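View pics/fin_s.png

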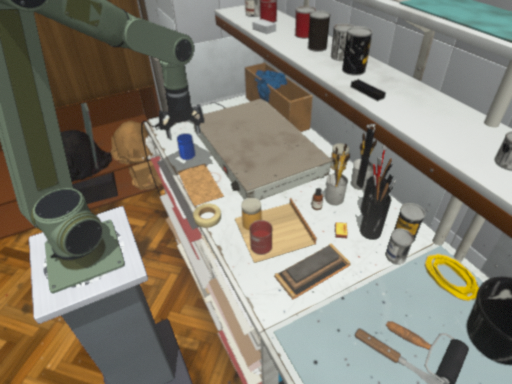

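View pics/fin_t.png

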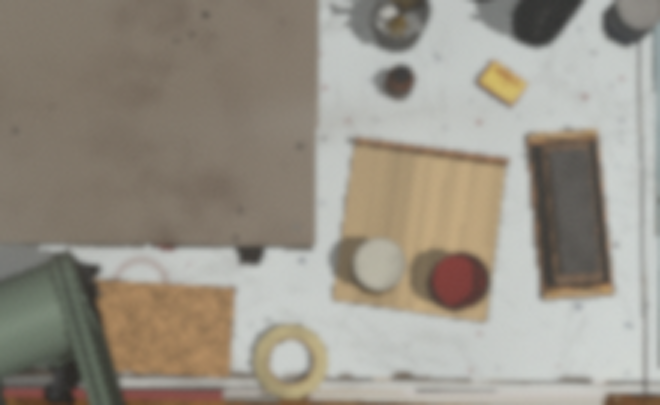

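```bash
python3 -c "
from rig import ctrl
print(ctrl.get_state()['contact_force']); print(ctrl.sign_off())"
```

```text
[-0.53077416 -0.04980344 -0.40308611]
the job is handed in; nothing more can be done
None
```

The job is done and handed in at about 53 s on the robot's clock. I set the jar and then the tin upright on the cork mat, and laid the stone flat on the board. Then I put the tin and the jar back upright on the stand.

- **Stone:** it first landed about 4.5 mm off-centre towards the back cleat, so I took it up again and moved it before returning the jar and tin. My last check put its centre within about 1 mm of the board's centre. It is in line with the board: side view 5.1°, board 5.0°.
- **Jar and tin:** compared with the first picture, the top view shows a shift of less than 0.05 pixel for both, about 0.2 mm.
- **Tin, side view:** the image match there was poor (correlation about 0.82, shifts of up to 1 pixel). I put that down to the stone no longer being behind the tin. By eye the two pictures look the same.
- **Bystanders:** the tape, matchbox and small brown bottle look unmoved in the last pictures, and the arm was never lowered near them. The blue jar was not touched either.
- **Camera disagreement:** the two cameras differed by 3 to 8 mm in absolute position, so I judged placings relative to the board and to the starting pictures.

The highest wrist force I read was about 25 N, when setting the jar down on the mat.

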